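# Move freshly lacquered circuit boards to the drying tray with a spatula

## Task

The lacquer on the circuit boards standing on the coating sheet is still wet: first set the lever of the extraction damper to its half-open mark for the handling. Then slide the spatula under each board, between its pillars, carry it to the drying tray and set it down flat in the bay that fits its length. When every board is in its bay, put the spatula back on its stand and open the damper fully for drying; do not touch the boards with the gripper, and leave the other things on the bench where they are.

Things in the scene. Friction and masses are not known exactly. Their poses are not given: they have to be found in the camera images.
- board_long_c (a point): centre of the long circuit board's green slab, 16 mm above what the board stands on: 70 mm wide (point's x axis), 130 mm long (y axis), 2 mm thick, underside 15 mm above what it stands on. Components rise at most 13 mm above the slab. At the start it stands on the coating sheet (fixed flat steel, 330 x 190 x 3 mm), length roughly along world y. 0.09 to 0.18 kg. May be absent
- board_mid_c (a point): centre of the middle-length circuit board's green slab, 16 mm above what the board stands on: 70 mm wide (point's x axis), 105 mm long (y axis), 2 mm thick, underside 15 mm above what it stands on. Components rise at most 13 mm above the slab. At the start it stands on the coating sheet (fixed flat steel, 330 x 190 x 3 mm), length roughly along world y. 0.09 to 0.18 kg. May be absent
- board_short_c (a point): centre of the short circuit board's green slab, 16 mm above what the board stands on: 70 mm wide (point's x axis), 80 mm long (y axis), 2 mm thick, underside 15 mm above what it stands on. Components rise at most 13 mm above the slab. At the start it stands on the coating sheet (fixed flat steel, 330 x 190 x 3 mm), length roughly along world y. 0.09 to 0.18 kg. May be absent
- bay_long (a point): centre of the floor of the drying tray's bay for the long board: a rectangular pocket 146 mm long (point's y axis) by 86 mm wide (x), 4 mm deep, 8 mm clear all round the board; the board may lie either way round. The floor is 6 mm above the table, the tray's top face 10 mm.
- bay_mid (a point): centre of the floor of the drying tray's bay for the middle-length board: a rectangular pocket 121 mm long (point's y axis) by 86 mm wide (x), 4 mm deep, 8 mm clear all round the board; the board may lie either way round. The floor is 6 mm above the table, the tray's top face 10 mm.
- bay_short (a point): centre of the floor of the drying tray's bay for the short board: a rectangular pocket 96 mm long (point's y axis) by 86 mm wide (x), 4 mm deep, 8 mm clear all round the board; the board may lie either way round. The floor is 6 mm above the table, the tray's top face 10 mm.
- tray: the drying tray, fixed: an aluminium plate 286 mm (its x axis) by 170 mm (its y axis), 10 mm high, with three pockets side by side along its x axis, all running along its y axis: short at x = -92 mm, long at 0, middle-length at +92 mm. Origin at the centre of its underside. The long and middle bays leave 12 and 24 mm of tray beyond each end
- spatula_grip (a point): grasp point of the cranked steel spatula, at the middle of its black handle's section (20 mm wide, 20 mm high). Handle along the point's x axis, from 65 mm behind to 40 mm ahead of it; x points to the blade, y across, z up when the blade is level. The blade's underside lies 80 mm below this point, its rear edge 80 mm ahead, its tip 190 mm ahead. 0.16 kg
- spatula_tip (a point): middle of the spatula blade's front edge, at its underside; axes as for spatula_grip. The blade is flat, 110 mm long, 2 mm thick, 38 mm wide (30 mm over the last 15 mm; steel, not sharp); a 16 mm wide neck slopes up from its rear edge to the handle's front, 40 mm farther back and 80 mm higher
- stand_grip (a point): where spatula_grip lies, and how its axes lie, when the spatula is on its fixed stand: a grey base plate 300 x 75 mm, top 6 mm above the table, on which the blade rests, and 45 mm behind this point (-x) a post 16 mm thick with a cradle for the handle: floor 10 mm below this point, 30 mm wide between cheeks that flare at the top, up to 6 mm above this point
- damper (a joint): angle of the damper lever (rad): 0 = shut (lever across the duct), 0.785 = half-open mark (the middle of the three black marks on the quadrant), 1.571 = open (lever along the duct). It turns anticlockwise from above as it opens; light friction (0.12 N m) holds it where it is left
- damper_hinge (a point): the damper lever's vertical hinge axis, at the level of the lever arm, on top of the round steel duct (80 mm in diameter) along the left of the bench; fixed with the duct; axes: x along the duct, towards the open mark; -y towards the shut mark
- damper_knob (a point): a point on the axis of the lever's upright black round knob (24 mm in diameter), 29 mm above the lever arm's top face and 21 mm below the knob's top, 90 mm from the hinge axis; the knob points to -y of damper_hinge at joint 0 and to +x at 1.571
- board_long: the same board as board_long_c; origin 16 mm below that point, level with its feet: four round brass pillars, 7 mm in diameter, 15 mm high, 60 mm either way along the length and 30 mm either side of the centre line, leaving a clear gap 53 mm wide under the whole length. Centre of mass within 6 mm of the centre
- board_mid: the same board as board_mid_c; origin 16 mm below that point, level with its feet: four round brass pillars, 7 mm in diameter, 15 mm high, 47 mm either way along the length and 30 mm either side of the centre line, leaving a clear gap 53 mm wide under the whole length. Centre of mass within 6 mm of the centre
- board_short: the same board as board_short_c; origin 16 mm below that point, level with its feet: four round brass pillars, 7 mm in diameter, 15 mm high, 35 mm either way along the length and 30 mm either side of the centre line, leaving a clear gap 53 mm wide under the whole length. Centre of mass within 6 mm of the centre
- spatula: the spatula; origin at the middle of the blade's rear edge, at its underside, 110 mm behind the tip; axes as for spatula_grip
- lacquer: bystander: closed lacquer bottle, 52 mm in diameter, 105 mm high, behind the drying tray; origin under its centre
- tape: bystander: paper ring (roll of masking tape) 80 mm in diameter, 24 mm high, behind the tray; origin under its centre
- solvent: bystander: white bottle 46 mm in diameter, 110 mm high, behind the tray; origin under its centre
- tweezers: bystander: steel tweezers 120 mm long, between the tray and the spatula stand, towards the robot; origin under their centre
- meter: bystander: grey hand multimeter 175 x 85 x 50 mm lying at the back between the tray and the spatula's stand; origin under its centre
- jar: bystander: aluminium cup 64 mm in diameter, 70 mm high, with brushes in it, in front of the sheet, at the left, towards the robot; origin under its centre

How it is judged:
By the outcome, as a careful person would: the job done as asked, in the order asked, and still so for the second after the job is handed in, with the robot touching nothing.
Of board_long, board_mid, board_short only 2 to 3 are there at a start; the rules pass over those that are not, and their reading is None.
At some moment in a run one of board_long, board_mid, board_short may be knocked a few centimetres aside while the robot is not near it.
It also fails if it takes over 210 s, if anything falls off the work surface, if the arm or the gripper's body presses on something with over 40 N, if the wrist force passes 120 N, or if a joint passes its speed limit or range.

## Robot

A 7-joint arm with a two-finger parallel gripper is mounted at the origin on the work surface. World frame = base frame: x ahead of the robot, y to its left, z up, the work surface at z = 0. Lengths are in m, angles in rad, forces in N, time in s.
With the tool pointing down it reaches from about 0.4 to 0.85 m from the base axis. Payload 6.9 kg.
Tool frame: the origin (TCP) lies at the centre of the arm's flange, where the gripper is bolted on; the fingertips stand 173 mm ahead of it and the grasp point (between the pads) lies 155 mm ahead of it; z points along the fingers, y is the direction in which the jaws open and shut (so a half turn about z gives the same grasp; the last joint's range is limited). The gripper opens to 85 mm and grips with 20 to 120 N. Pads are 22 mm wide; open, the fingers measure 114 mm over their backs; the gripper's body (76 mm by 85 mm) begins 54 mm behind the grasp point. The pads swing forward as they close: fully open they stand 13 mm farther back than shut.
Start: joints at [1.244, 0.507, -0.238, 1.5, 0.126, 1.149, -0.155], TCP at [0.262, -0.568, 0.405] pointing down, gripper open.
Joint ranges: [-3.08, 3.08], [-0.24, 2.05], [-1.43, 1.35], [0, 2.5], [-1.52, 4.66], [0.17, 1.96], [-2.89, 2.89]. Speed limits (rad/s): [2.39, 2.39, 3.14, 3.14, 3.14, 3.14, 3.14].

## Interface

Orientations are given as a 3x3 rotation matrix whose columns are the frame's x, y, z axes.
In Python, from plant import * gives the robot as it stands.
- The arm moves only by the shell command python3 -m inch 'ROWS' [FORCE]. ROWS is JSON, one flat list of numbers, 7 for each row, row after row: the turn, a rotation vector about the world's x, y, z in degrees, then the shift along the world's x, y, z in mm, then the opening, from 0 (shut) to 1 (fully open). A call has 1 to 20 rows; each row shifts and turns the commanded pose from where the row before left it; what a row does not reach is not made up. A row lasts 1/12 s, in which the tool goes at most 41.7 mm and 7.16 degrees, less where a joint would pass 70% of its speed; a pose out of reach is approached as far as the arm can. A call with a gripper value outside its range is refused whole. The fingers move at their own pace and stop on an object; FORCE is the grip in N (left out, the last holds). Time passes only in rows, so rows that do not move let the fingers close. It gives the time, the measured TCP pose, the force and the opening at its end, in the units of the state.
- get_state(): the state, without advancing time (a new reading comes with each control period).
- get_image(name): name is "side" or "top" or "wrist"; returns a dict with "frame" (420x560x3 uint8, red, green, blue), "K" (3x3 intrinsics, pixels), "k1" (the pictures are not rectified: a ray, as slopes to the right and down, at radius r is drawn at 1 + k1 r^2 times it, then the intrinsics apply), "origin" and "orientation" of the camera in the world; the wrist camera has in their place "hand_eye" (4x4, takes a point from camera to tool coordinates, whose origin is the TCP and whose axes are the flange's). Camera axes: x right, y down, z forward; pixel columns grow to the right and rows downward; lengths in m; the calibration is good to about 2 mm. A picture is of the moment at which its call begins: read the wrist's pose just before it. There is no depth.
- job_done(): hands the job in, once; it reports no verdict.
Trained networks look in a picture, given as the dict that the camera call returned (one of the last four; its "shot" number tells which), for a name from the list of things; names that differ only in an ending like _2 or _b are one class to them, and where a whole thing is asked for, a point or a joint stands for the part that bears it (a point fixed in the world has none). Each returns a list of dicts, best first, with "confidence" (0 to 1); they miss things now and then, are a little off and sometimes report something else, mostly with a low value. They report only what shows in the picture. A call takes as long as a camera call.
- find_in(thing, picture): "location" ([x, y, z] in m, in the coordinates of the camera as it stood for that picture, good to about 4 mm: the middle of the surface that is visible of it).
- cut_out(thing, picture): "region" (420x560 bool, what is visible of it).
The state is a dict: "time_s": time; "qpos": joint angles; "joint_vel": joint speeds; "joint_torque": joint torques, N m; "ee_pos": TCP position; "ee_rot": TCP orientation; "contact_force": force on the tool from outside, world axes, zero at the start; "moment": the same for the moment, N m; "width": finger opening in m.
Only numpy, scipy, OpenCV 4.12 (cv2) and the standard library are available. Lean on these libraries where they do the work, as an engineer would, in place of code of your own. Each camera call takes 0.05 s, during which the arm holds its last target. There are 200 camera calls.

## Working session

There is one attempt and no reset: what is moved stays moved. The work goes in short steps, Python scripts to look and compute and a shell command to move; the robot and the scene stay as the last step left them, time stands still between calls to the robot, and variables do not carry over. Pictures are saved under pics/ and viewed, about 12 in all and at most 16, crops included, and the job is handed in when it is done.

```bash
ls; mkdir -p pics; cat > h.py <<'E'
from plant import *
import numpy as np, cv2
def save(im,n): cv2.imwrite('pics/'+n+'.png',im['frame'][:,:,::-1])
def cam(im,st=None):
    if 'hand_eye' in im:
        T=np.eye(4);T[:3,:3]=np.array(st['ee_rot']);T[:3,3]=st['ee_pos'];return T@np.array(im['hand_eye'])
    T=np.eye(4);T[:3,:3]=im['orientation'];T[:3,3]=im['origin'];return T
def ray(im,uv,T):
    K=np.array(im['K']);d=np.array([(uv[0]-K[0,2])/K[0,0],(uv[1]-K[1,2])/K[1,1]])
    s=d.copy()
    for _ in range(20): s=d/(1+im['k1']*(s@s))
    return T[:3,:3]@np.array([s[0],s[1],1.])
def at(im,uv,z,T):
    r=ray(im,uv,T);o=T[:3,3];return o+r*(z-o[2])/r[2]
def proj(im,p,T):
    K=np.array(im['K']);c=T[:3,:3].T@(np.array(p)-T[:3,3]);s=c[:2]/c[2];s=s*(1+im['k1']*(s@s));return K[:2,:2]@s+K[:2,2]
def find(n,im,T):
    return [(round(d['confidence'],2),np.round(T[:3,:3]@np.array(d['location'])+T[:3,3],4)) for d in find_in(n,im)][:3]
E
python3 - <<'E'
from h import *
s=get_state();print({k:np.round(v,3).tolist() for k,v in s.items()})
for c in ['top','side']:
    im=get_image(c);save(im,c+'0');T=cam(im);print(c,T[:3,3],im['K'],im['k1'])
    for n in ['board_long','board_mid','board_short','tray','spatula','spatula_grip','damper','damper_knob','jar','meter','tweezers','lacquer','solvent','tape']:
        print(n,find(n,im,T))
E
```

```text
pics
{'time_s': 0.0, 'qpos': [1.244, 0.508, -0.238, 1.501, 0.126, 1.149, -0.155], 'joint_vel': [-0.001, 0.002, -0.001, -0.001, -0.001, -0.0, -0.001], 'joint_torque': [-0.001, -62.06, -2.187, -24.966, 0.013, 0.012, 0.0], 'ee_pos': [0.261, -0.567, 0.404], 'ee_rot': [[0.908, 0.419, -0.001], [0.419, -0.908, 0.002], [-0.0, -0.002, -1.0]], 'contact_force': [0.181, 0.513, 0.265], 'moment': [-0.062, -0.037, 0.003], 'width': 0.085}
top [0.43867518 0.02483047 1.33263367] [[510.12757157   0.         279.5782486 ]
 [  0.         510.12757157 206.26136061]
 [  0.           0.           1.        ]] 0.00270944739612369
board_long [(0.61, array([0.5214, 0.2662, 0.0248]))]
board_mid [(0.97, array([0.6298, 0.2649, 0.0252]))]
board_short [(0.66, array([0.4241, 0.2841, 0.0182])), (0.56, array([ 0.7492, -0.1266,  0.0698]))]
tray [(0.82, array([ 0.5485, -0.0141,  0.0088]))]
spatula [(0.84, array([ 0.5187, -0.3787,  0.0084]))]
spatula_grip [(0.57, array([ 0.5153, -0.3772,  0.0072]))]
damper [(0.73, array([ 0.5173, -0.3778,  0.0112])), (0.57, array([0.4676, 0.4071, 0.1192]))]
damper_knob [(0.88, array([0.4
[... 1174 characters left out ...]
2798, 0.0236])), (0.63, array([ 0.4805, -0.3776,  0.0604]))]
spatula_grip [(0.72, array([ 0.4869, -0.3745,  0.0595])), (0.53, array([ 0.5418, -0.009 ,  0.008 ]))]
damper [(0.83, array([0.47  , 0.3818, 0.1268]))]
damper_knob [(0.88, array([0.4674, 0.3855, 0.1239])), (0.42, array([ 0.5394, -0.0072,  0.009 ]))]
jar [(0.7, array([ 0.7479, -0.1236,  0.0746])), (0.66, array([0.2963, 0.337 , 0.0539]))]
meter [(0.76, array([ 0.7215, -0.2544,  0.0378]))]
tweezers [(0.57, array([ 0.3788, -0.2268,  0.0081])), (0.24, array([ 0.545 , -0.0053,  0.0087]))]
lacquer [(0.71, array([ 0.7447, -0.12  ,  0.0741]))]
solvent [(0.78, array([ 0.7424, -0.0347,  0.0658]))]
tape [(0.66, array([0.7451, 0.0284, 0.0249]))]
```

View pics/top0.png

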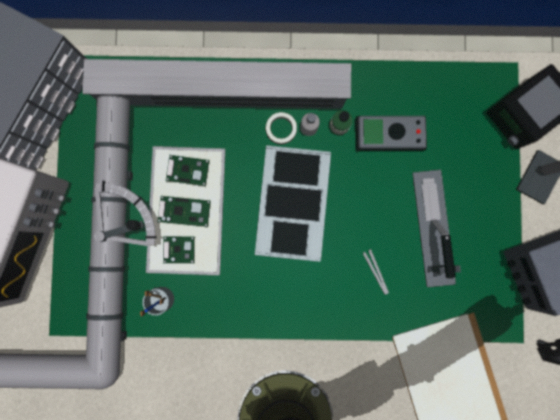

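View pics/side0.png

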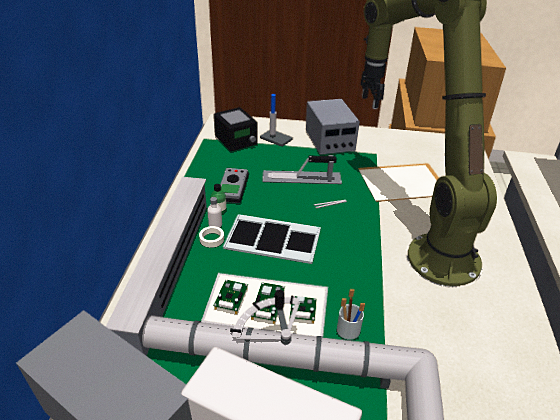

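Top: boards short/long/mid from near to far at px (180,250), (185,211), (187,170); tray bays short/long/mid near to far at (290,240), (293,203), (297,168); spatula on its stand at (438,230), handle towards the robot; damper lever from about (102,237) to (150,240). All three boards are present.

```bash
python3 - <<'E'
from h import *
im=get_image('top');T=cam(im);f=im['frame'];g=f.max(2)
# pockets
m=((g<60)).astype(np.uint8);m[:, :250]=0;m[:,335:]=0;m[:145]=0;m[262:]=0
n,l,st,c=cv2.connectedComponentsWithStats(m)
for i in range(1,n):
    if st[i,4]>300:
        p=np.argwhere(l==i)[:,::-1].astype(float)
        w=np.array([at(im,q,.007,T)[:2] for q in p]);r=cv2.minAreaRect((w*1000).astype(np.float32));print('pocket',st[i,4],w.mean(0),r)
def rect(mask,z):
    p=np.argwhere(mask)[:,::-1].astype(float);w=np.array([at(im,q,z,T)[:2] for q in p])
    return w.mean(0),cv2.minAreaRect((w*1000).astype(np.float32))
for nme,z in [('tray',.01),('board_long',.02),('board_mid',.02),('board_short',.02),('spatula',.05),('damper_knob',.15),('jar',.05),('tweezers',.003)]:
    r=cut_out(nme,im)
    if r: print(nme,r[0]['confidence'],r[0]['region'].sum(),rect(r[0]['region'],z))
# stand base: grey
cv2.imwrite('pics/damp.png',cv2.resize(f[170:270,80:240,::-1],None,fx=5,fy=5,interpolation=cv2.INTER_CUBIC))
for p in [(.468,.40,.128),(.468,.49,.11)]: print(proj(im,p,T))
w=get_image('wrist');print(w['hand_eye'],w['K'])
E
```

```text
pocket 1204 [ 0.64157212 -0.0192389 ] ((641.6310424804688, -19.237285614013672), (111.20673370361328, 75.28265380859375), 85.15251922607422)
pocket 1488 [ 0.55011481 -0.011537  ] ((549.8035278320312, -11.305351257324219), (135.96734619140625, 75.53135681152344), 85.14138793945312)
pocket 952 [ 0.45837323 -0.00368117] ((458.3780822753906, -3.678050994873047), (85.61836242675781, 74.95638275146484), 84.86196899414062)
tray 0.93 7216 (array([ 0.54812903, -0.01137931]), ((549.2512817382812, -11.094535827636719), (174.19100952148438, 290.693359375), 85.17289733886719))
board_long 0.59 1400 (array([0.52258543, 0.26875933]), ((522.2019653320312, 268.5901794433594), (132.80743408203125, 71.58557891845703), 85.152099609375))
board_mid 0.93 1081 (array([0.62909738, 0.26460175]), ((629.1248168945312, 264.69036865234375), (106.03089141845703, 70.00563049316406), 83.23580169677734))
board_short 0.95 885 (array([0.42522166, 0.28107207]), ((425.3321838378906, 280.25439453125), (71.50527954101562, 79.84769439697266), 0.866360604763031))
spatula 0.97 1258 (array([ 0.4990703 , -0.37576587]), ((488.530
[... 312 characters left out ...]
23144531, 325.28424072265625), (66.1216812133789, 83.66159057617188), 4.365500450134277))
tweezers 0.49 258 (array([ 0.37720535, -0.22837196]), ((372.65728759765625, -231.3995361328125), (113.38919830322266, 21.000404357910156), 26.95994758605957))
[119.17188564 230.37745223]
[ 83.84226602 230.02689754]
[[ 1.23631241e-03 -9.59937323e-01 -2.80212077e-01  6.97496906e-02]
 [ 9.99998355e-01  8.14922891e-04  1.62032803e-03 -7.99299529e-04]
 [-1.32706211e-03 -2.80213619e-01  9.59936751e-01  3.14891911e-02]
 [ 0.00000000e+00  0.00000000e+00  0.00000000e+00  1.00000000e+00]] [[329.99748428   0.         276.12795449]
 [  0.         329.99748428 208.50270161]
 [  0.           0.           1.        ]]
```

View pics/damp.png

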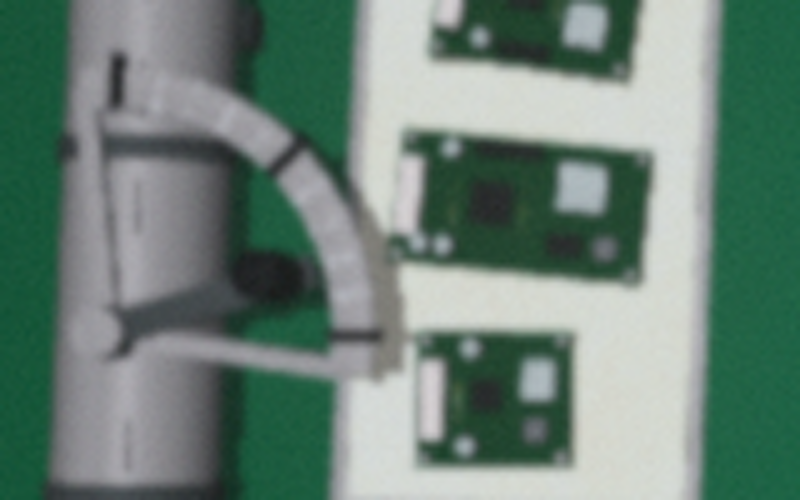

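Crop: hinge cap at top-image px (99.4,236), black knob top at (134,225.4), marks at (151,237), (138,201), (103.6,186); lever now about 20° open. I'll triangulate with the side view.

```bash
python3 - <<'E'
from h import *
f=cv2.imread('pics/side0.png')
cv2.imwrite('pics/sdamp.png',cv2.resize(f[260:370,220:360],None,fx=5,fy=5,interpolation=cv2.INTER_CUBIC))
E
```

```text
(no output)
```

View pics/sdamp.png

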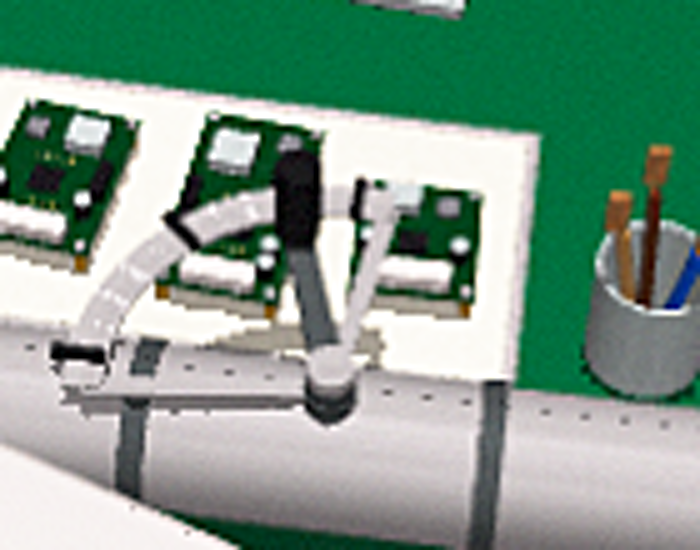

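```bash
python3 - <<'E'
from h import *
a=get_image('top');b=get_image('side');A=cam(a);B=cam(b)
def tri(p,q):
    r=ray(a,p,A);s=ray(b,q,B);o1=A[:3,3];o2=B[:3,3]
    t=np.linalg.lstsq(np.c_[r,-s],o2-o1,rcond=None)[0];x=o1+t[0]*r;y=o2+t[1]*s
    return np.round((x+y)/2,4),round(np.linalg.norm(x-y)*1e3,1)
for n,p,q in [('cap',(99.4,236),(286.6,333)),('knobtop',(134,225.4),(279.6,292.5)),('shut',(151,237),(292.4,299.6)),('half',(138,201),(256.5,306)),('open',(103.6,186),(235.6,330.5))]:print(n,*tri(p,q))
s=get_state();print(s['time_s'])
E
```

```text
cap [0.4527 0.4484 0.1207] 3.0
knobtop [0.48   0.3572 0.1577] 1.5
shut [0.4519 0.3299 0.1062] 3.9
half [0.5387 0.3643 0.1055] 2.7
open [0.5746 0.4485 0.1061] 0.9
2.1
```

```bash
python3 -m inch '[0,0,0,19,35,0,1, 0,0,6.5,19,35,0,1, 0,0,6.5,19,35,0,1, 0,0,6.5,19,35,0,1, 0,0,6.5,19,35,0,1, 0,0,6.5,19,35,0,1, 0,0,6.5,19,35,0,1, 0,0,6.5,19,35,0,1, 0,0,6.5,19,35,0,1, 0,0,6.5,19,35,0,1, 0,0,6.5,2,40,0,1, 0,0,0,2,40,0,1, 0,0,0,2,40,0,1, 0,0,0,2,40,0,1, 0,0,0,2,40,0,1, 0,0,0,2,40,0,1, 0,0,0,2,40,0,1, 0,0,0,2,40,0,1]' 20; python3 -m inch '[0,0,0,2,40,0,1, 0,0,0,2,40,0,1, 0,0,0,2,40,0,1, 0,0,0,2,40,0,1, 0,0,0,2,40,0,1, 0,0,0,0,20,0,1, 0,0,0,0,0,0,1, 0,0,0,0,0,0,1]'
python3 - <<'E'
from h import *
s=get_state();im=get_image('wrist');save(im,'wk');T=cam(im,s);print(s['time_s'],np.round(s['qpos'],2),s['ee_pos'],np.round(s['ee_rot'],2).tolist())
print(find('damper_knob',im,T),[proj(im,p,T) for p in [(.48,.357,.158),(.4527,.4484,.12)]])
E
```

```text
time_s: 3.6
ee_pos: [0.4672, 0.1042, 0.405]
ee_rot: [[0.005, 1.0, 0.001], [1.0, -0.005, -0.0], [-0.0, 0.001, -1.0]]
contact_force: [-0.0, -1.0, -0.1]
width: 0.0852
time_s: 4.27
ee_pos: [0.477, 0.3237, 0.4044]
ee_rot: [[0.002, 1.0, -0.001], [1.0, -0.002, 0.0], [0.0, -0.001, -1.0]]
contact_force: [-0.2, 0.2, -0.2]
width: 0.0854
4.2667 [-0.19  0.49 -0.7   1.63  0.34  1.15 -0.98] [0.47698902 0.32366533 0.40438639] [[0.0, 1.0, -0.0], [1.0, -0.0, 0.0], [0.0, -0.0, -1.0]]
[(0.79, array([0.4683, 0.4077, 0.1195]))] [array([283.16429989, 172.0773614 ]), array([243.39761539,  32.43820608])]
```

View pics/wk.png

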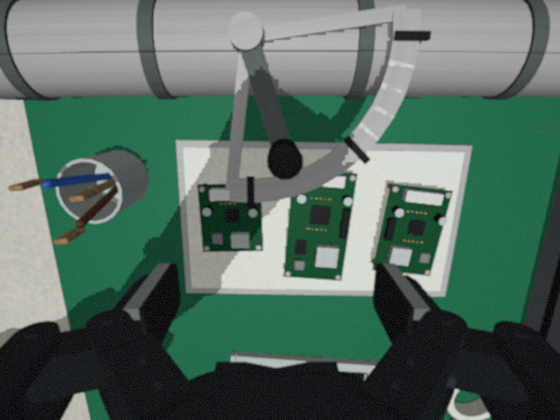

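Wrist view: knob top at (286,156), hinge cap (246,31), half mark at (357,150), open mark (412,35), shut mark (251,190); jar well away at (100,190).

```bash
python3 - <<'E'
from h import *
s=get_state();im=get_image('wrist');T=cam(im,s)
for n,p,z in [('knob',(286,156),.157),('cap',(246,31),.12),('shut',(251,190),.106),('half',(357,150),.106),('open',(412,35),.106)]: print(n,at(im,p,z,T))
for n in ['board_short','board_long','board_mid']:
    r=cut_out(n,im)
    if r:
        p=np.argwhere(r[0]['region'])[:,::-1].astype(float);w=np.array([at(im,q,.021,T)[:2] for q in p])
        print(n,r[0]['confidence'],cv2.minAreaRect((w*1000).astype(np.float32)))
E
```

```text
knob [0.48291875 0.36471754 0.157     ]
cap [0.4559739  0.44662713 0.12      ]
shut [0.4555517  0.33011461 0.106     ]
half [0.54148349 0.36270556 0.106     ]
open [0.57704975 0.44690524 0.106     ]
board_short 0.85 ((424.0760803222656, 280.9266662597656), (80.98188018798828, 74.3359146118164), 89.76702880859375)
board_long 0.72 ((523.6458740234375, 270.0304870605469), (130.2908172607422, 71.13263702392578), 85.40508270263672)
board_mid 0.78 ((628.114013671875, 264.7203063964844), (107.38546752929688, 75.53599548339844), 82.62677001953125)
```

```bash
python3 -m inch '[0,0,0,5,38,0,1, 0,0,0,0,0,0,1, 0,0,0,0,0,-38,1, 0,0,0,0,0,-38,1, 0,0,0,0,0,-26,1, 0,0,0,0,0,-10,1, 0,0,0,0,0,0,1, 0,0,0,0,0,0,1, 0,0,0,0,0,0,0.2, 0,0,0,0,0,0,0.2, 0,0,0,0,0,0,0.1, 0,0,0,0,0,0,0.1, 0,0,0,0,0,0,0.1, 0,0,0,0,0,0,0.1, 0,0,0,0,0,0,0.1]' 20
```

```text
time_s: 5.82
ee_pos: [0.4826, 0.3605, 0.2933]
ee_rot: [[0.005, 1.0, 0.001], [1.0, -0.005, 0.0], [0.0, 0.001, -1.0]]
contact_force: [-0.6, -1.3, 5.9]
width: 0.0235
```

```bash
python3 -m inch '[0,0,0,6,2,0,0.1, 0,0,0,5.8,2.4,0,0.1, 0,0,0,5.6,2.8,0,0.1, 0,0,0,5.4,3.1,0,0.1, 0,0,0,5.2,3.4,0,0.1, 0,0,0,4.9,3.8,0,0.1, 0,0,0,4.7,4.1,0,0.1, 0,0,0,0,0,0,0.1, 0,0,0,0,0,0,0.1]'
python3 -m inch '[0,0,0,0,0,0,0.4, 0,0,0,0,0,0,0.6, 0,0,0,0,0,0,1, 0,0,0,0,0,0,1, 0,0,0,0,0,20,1, 0,0,0,0,0,41,1, 0,0,0,0,0,41,1, 0,0,0,0,-40,0,1, 0,0,0,0,0,0,1, 0,0,0,0,0,0,1]'
python3 - <<'E'
from h import *
s=get_state();im=get_image('wrist');save(im,'wk2');T=cam(im,s)
E
```

```text
time_s: 6.57
ee_pos: [0.5196, 0.3823, 0.2928]
ee_rot: [[0.003, 1.0, -0.001], [1.0, -0.003, -0.0], [-0.0, -0.001, -1.0]]
contact_force: [-2.8, -1.3, 4.0]
width: 0.0234
time_s: 7.4
ee_pos: [0.521, 0.3399, 0.3955]
ee_rot: [[0.008, 1.0, 0.002], [1.0, -0.008, -0.001], [-0.001, 0.002, -1.0]]
contact_force: [0.5, -0.4, 0.4]
width: 0.0855
```

View pics/wk2.png

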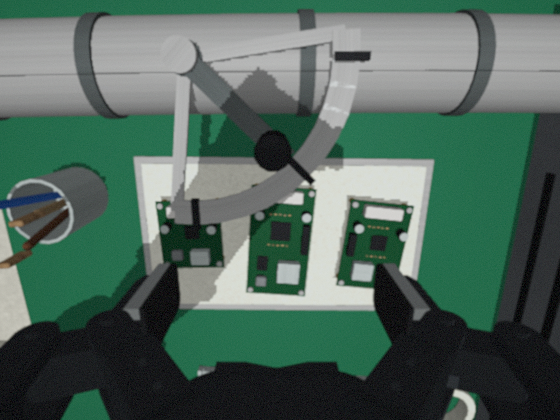

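Lever arm from cap (180,54) through knob to the half mark at (301,172): on the mark. Now to the spatula.

```bash
python3 -m inch '[0,0,-5,0,-40,0,1, 0,0,-5,0,-40,0,1, 0,0,-5,0,-40,0,1, 0,0,-5,0,-40,0,1, 0,0,-5,0,-40,0,1, 0,0,-5,0,-40,0,1, 0,0,-5,0,-40,0,1, 0,0,-5,0,-40,0,1, 0,0,-5,-8,-40,0,1, 0,0,-5,-8,-40,0,1, 0,0,-5,-8,-40,0,1, 0,0,-5,-8,-40,0,1, 0,0,-5,-8,-40,0,1, 0,0,-5,-8,-40,0,1, 0,0,-5,-8,-40,0,1, 0,0,-5,-8,-40,0,1, 0,0,-4,-8,-40,0,1, 0,0,0,-8,-40,0,1, 0,0,0,0,0,0,1, 0,0,0,0,0,0,1]'
python3 - <<'E'
from h import *
s=get_state();im=get_image('wrist');save(im,'ws');T=cam(im,s);print(s['ee_pos'],np.round(s['qpos'],2))
print(find('spatula_grip',im,T),find('spatula',im,T))
E
```

```text
time_s: 9.12
ee_pos: [0.4398, -0.38, 0.3935]
ee_rot: [[0.995, 0.097, -0.001], [0.097, -0.995, 0.001], [-0.001, -0.001, -1.0]]
contact_force: [-0.6, 0.1, 0.6]
width: 0.0855
[ 0.43979124 -0.38000389  0.39350958] [ 0.81  0.45 -0.22  1.64  0.11  1.07 -0.91]
[(0.61, array([ 0.5149, -0.3837,  0.0074]))] [(0.66, array([ 0.5172, -0.383 ,  0.0072]))]
```

View pics/ws.png

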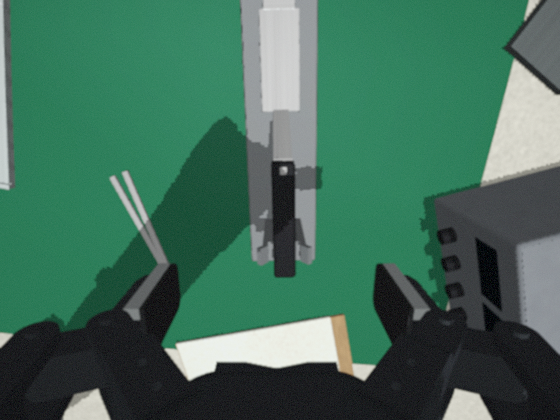

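Handle's front end is at (284,162), rear at (285,275); blade rear edge (281,110), blade at x 261–299; stand around it, tweezers clear at (135,210).

```bash
python3 - <<'E'
from h import *
s=get_state();im=get_image('wrist');T=cam(im,s)
for n,p,z in [('front',(284,162),.096),('rear top',(285,266),.096),('rear',(285,275),.096),('bladeR',(280.5,110),.008),('bladeF',(279,10),.008),('bl',(262,10),.008),('br',(299,10),.008),('standl',(255,262),.006),('standr',(315,262),.006),('standl',(242,2),.006),('standr',(317,2),.006)]: print(n,np.round(at(im,p,z,T),4))
E
```

```text
front [ 0.4728 -0.3791  0.096 ]
rear top [ 0.3811 -0.3902  0.096 ]
rear [ 0.3723 -0.3912  0.096 ]
bladeR [ 0.5135 -0.3729  0.008 ]
bladeF [ 0.6054 -0.3615  0.008 ]
bl [ 0.6037 -0.3453  0.008 ]
br [ 0.6074 -0.3806  0.008 ]
standl [ 0.339  -0.3616  0.006 ]
standr [ 0.3464 -0.4322  0.006 ]
standl [ 0.6092 -0.3254  0.006 ]
standr [ 0.6167 -0.3971  0.006 ]
```

```bash
python3 -m inch '[0,0,1.6,-6.2,-3.5,0,1, 0,0,0,0,0,-40,1, 0,0,0,0,0,-40,1, 0,0,0,0,0,-40,1, 0,0,0,0,0,-20,1, 0,0,0,0,0,-12,1, 0,0,0,0,0,0,1, 0,0,0,0,0,0,0.5, 0,0,0,0,0,0,0.2, 0,0,0,0,0,0,0, 0,0,0,0,0,0,0, 0,0,0,0,0,0,0, 0,0,0,0,0,0,0, 0,0,0,0,0,0,0, 0,0,0,0,0,0,0]' 120; python3 -c "
from plant import *;s=get_state();print(s['ee_pos'],s['moment'])"
```

```text
time_s: 10.57
ee_pos: [0.4342, -0.3819, 0.2438]
ee_rot: [[0.992, 0.128, 0.001], [0.128, -0.992, -0.002], [0.001, 0.002, -1.0]]
contact_force: [0.2, 0.4, 6.5]
width: 0.0181
[ 0.43416326 -0.38191506  0.24381539] [0.06367483 0.12793391 0.08187559]
```

```bash
python3 -m inch '[0,0,0,0,0,8,0, 0,0,0,0,0,20,0, 0,0,0,0,0,24,0, 0,0,0,0,0,24,0, 0,0,0,0,0,24,0, 0,0,3,2,12,0,0, 0,0,6,4,20,0,0, 0,0,6,5,28,0,0, 0,0,6,5,28,0,0, 0,0,6,5,28,0,0, 0,0,6,5,28,0,0, 0,0,6,5,28,0,0, 0,0,6,5,28,0,0, 0,0,6,5,28,0,0, 0,0,6,5,28,0,0, 0,0,6,5,28,0,0, 0,0,6,5,28,0,0, 0,0,6,5,25,0,0, 0,0,6,5,20,0,0, 0,0,3,3,0,0,0]'; python3 -m inch '[0,0,0,0,0,0,0, 0,0,0,0,0,0,0]'
python3 - <<'E'
from h import *
s=get_state();im=get_image('wrist');save(im,'wb1');T=cam(im,s);print(s['ee_pos'],np.round(s['ee_rot'],3).tolist(),np.round(s['qpos'],2))
b=get_image('side');save(b,'sb1');t=get_image('top');save(t,'tb1')
E
```

```text
time_s: 12.23
ee_pos: [0.503, -0.0197, 0.3436]
ee_rot: [[-0.035, 0.999, 0.001], [0.999, 0.035, 0.002], [0.002, 0.001, -1.0]]
contact_force: [-0.7, -0.3, -1.7]
width: 0.0181
time_s: 12.4
ee_pos: [0.5027, -0.0249, 0.3428]
ee_rot: [[-0.021, 1.0, -0.001], [1.0, 0.021, -0.001], [-0.001, -0.001, -1.0]]
contact_force: [-1.2, -1.3, -1.8]
width: 0.0179
[ 0.50271899 -0.02491178  0.34276082] [[-0.021, 1.0, -0.001], [1.0, 0.021, -0.001], [-0.001, -0.001, -1.0]] [ 0.46  0.44 -0.66  1.9   0.34  0.91 -0.34]
```

View pics/wb1.png

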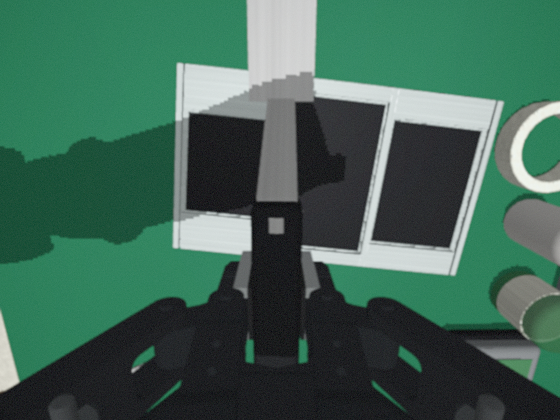

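```bash
python3 - <<'E'
from h import *
s=get_state();im=get_image('wrist');T=cam(im,s);R=np.array(s['ee_rot']);p0=np.array(s['ee_pos'])
def tool(p): return np.round(R.T@(p-p0),4)
zb=p0[2]-.2378+.002
for n,p in [('rl',(249,97)),('rr',(316,99)),('fl',(247,3)),('fr',(317,3))]:print(n,tool(at(im,p,zb,T)))
for n,p in [('hl',(252,203)),('hr',(300,203))]:print(n,tool(at(im,p,p0[2]-.145,T)))
f=cv2.imread('pics/sb1.png');
T=cam(get_image('side'));im=get_image('side')
h=np.radians(91.2);u=np.array([np.cos(h),np.sin(h),0]);c=np.array([p0[0],p0[1],p0[2]-.2378])
print('side exp tip',proj(im,c+.19*u,T),'rear',proj(im,c+.08*u,T))
t=get_image('top');Tt=cam(t);print('top exp tip',proj(t,c+.19*u,Tt),proj(t,c+.08*u,Tt))
g=cv2.imread('pics/tb1.png')
cv2.imwrite('pics/cmb.png',np.vstack([cv2.resize(f[190:290,180:380],None,fx=3.9,fy=2.9,interpolation=2),cv2.resize(g[180:280,180:380],None,fx=3.9,fy=2.9,interpolation=2)]))
E
```

```text
rl [ 0.0798 -0.0176  0.2358]
rr [0.0788 0.0219 0.2357]
fl [ 0.1292 -0.0177  0.2357]
fr [0.1293 0.0208 0.2357]
hl [ 0.0402 -0.0103  0.145 ]
hr [0.0402 0.0069 0.145 ]
side exp tip [281.7332961  254.13898409] rear [285.61091547 229.21598962]
top exp tip [220.55077856 219.40478059] [266.23163314 219.14546542]
```

View pics/cmb.png

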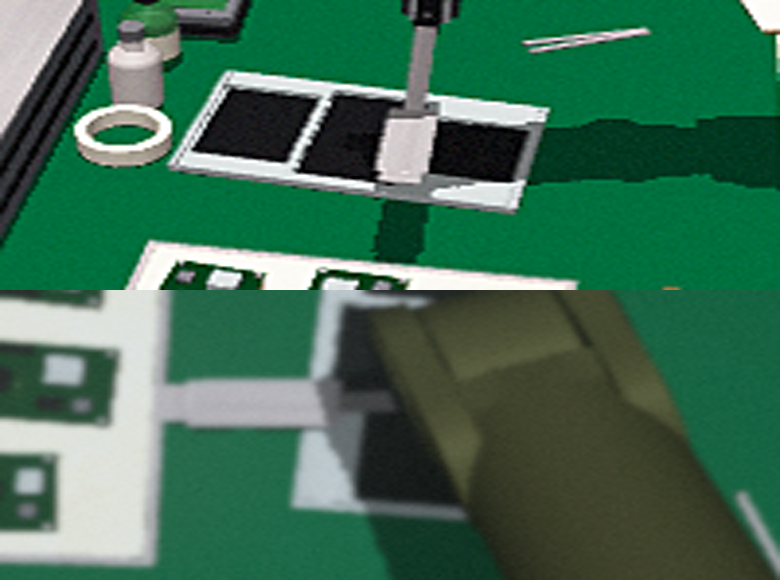

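Blade shows level in the side view (tip at (282.6,252.8), predicted (281.7,254.1)) and centred ~2 mm to the tool's +y. Short board first.

```bash
python3 -m inch '[0,0,-0.5,-8,5,0,0, 0,0,-0.5,-14,9,0,0, 0,0,0,-18,11,0,0, 0,0,0,-18,11,0,0, 0,0,0,-14,9,0,0, 0,0,0,-8,5.5,0,0, 0,0,0,0,0,-10,0, 0,0,0,0,0,-20,0, 0,0,0,0,0,-24,0, 0,0,0,0,0,-24,0, 0,0,0,0,0,-12,0, 0,0,0,0,0,-6,0, 0,0,0,0,0,0,0, 0,0,0,0,0,0,0]'
cat > look.py <<'E'
from h import *
import sys
s=get_state();p0=np.array(s['ee_pos']);R=np.array(s['ee_rot']);print(round(s['time_s'],1),p0.round(4),np.round(s['qpos'],2))
u=R[:,0];v=R[:,1];w=R[:,2];print('heading',np.degrees(np.arctan2(u[1],u[0])).round(2),'pitch',np.degrees(u[2]).round(2))
c=p0+w*.2378+v*.002;tip=c+.19*u;rear=c+.08*u;print('tip',tip.round(4),'rear',rear.round(4))
t=get_image('top');T=cam(t);b=get_image('side');B=cam(b)
tag=sys.argv[1];save(t,'t'+tag);save(b,'s'+tag)
print('top tip px',proj(t,tip,T).round(1),'side',proj(b,tip,B).round(1))
for n in sys.argv[2:]:
    z=.02+ (0 if not n.startswith('+') else .003);n=n.lstrip('+')
    for im,X in ((t,T),(b,B)):
        r=cut_out(n,im)
        if r:
            p=np.argwhere(r[0]['region'])[:,::-1].astype(float);q=np.array([at(im,k,z,X)[:2] for k in p]);m=cv2.minAreaRect((q*1000).astype(np.float32));print(n,round(r[0]['confidence'],2),np.round(m[0],1),np.round(m[1],1),round(m[2],1))
E
python3 look.py a board_short board_long board_mid
```

```text
time_s: 13.92
ee_pos: [0.4231, 0.0262, 0.247]
ee_rot: [[-0.006, 1.0, 0.0], [1.0, 0.006, 0.0], [0.0, 0.0, -1.0]]
contact_force: [-0.2, -0.3, -1.4]
width: 0.0181
13.9 [0.4231 0.0262 0.247 ] [ 0.29  0.47 -0.57  2.21  0.47  0.58 -0.63]
heading 90.34 pitch 0.0
tip [0.4241 0.2162 0.0092] rear [0.4247 0.1062 0.0092]
top tip px [204.  249.8] side [304.4 293.5]
board_short 0.64 [424.2 281.1] [80.2 67.7] 87.9
board_short 0.72 [421.4 278.5] [83.  69.2] 87.0
board_long 0.97 [523.  270.9] [132.4  69.8] 85.2
board_long 0.74 [519.  266.2] [133.5  73.4] 88.9
board_mid 0.72 [629.  263.5] [108.8  73.5] 84.5
board_mid 0.66 [628.8 264.7] [113.8  72.7] 83.2
```

```bash
python3 -m inch '[0,0,0,0,5,0,0, 0,0,0,0,8,0,0, 0,0,0,0,8,0,0, 0,0,0,0,8,0,0, 0,0,0,0,8,0,0, 0,0,0,0,8,0,0, 0,0,0,0,8,0,0, 0,0,0,0,4,0,0, 0,0,0,0,0,0,0]' && python3 look.py b board_short
python3 -c "
import cv2,numpy as np
f=cv2.imread('pics/sb.png');g=cv2.imread('pics/tb.png')
cv2.imwrite('pics/cmb2.png',np.vstack([cv2.resize(f[240:340,250:370],None,fx=4,fy=3,interpolation=2),cv2.resize(g[200:280,140:260],None,fx=4,fy=3.5,interpolation=2)]))"
```

```text
time_s: 15.07
ee_pos: [0.4229, 0.0843, 0.2467]
ee_rot: [[-0.008, 1.0, 0.0], [1.0, 0.008, 0.001], [0.001, 0.0, -1.0]]
contact_force: [-0.4, -0.0, -0.4]
width: 0.0177
15.1 [0.4229 0.0843 0.2467] [ 0.15  0.48 -0.56  2.19  0.47  0.58 -0.76]
heading 90.45 pitch 0.03
tip [0.4235 0.2744 0.009 ] rear [0.4244 0.1644 0.009 ]
top tip px [181.5 249.7] side [302.6 309.1]
board_short 0.72 [424.1 280. ] [68.9 80.2] 0.9
board_short 0.75 [421. 278.] [85.5 68.9] 87.3
```

View pics/cmb2.png

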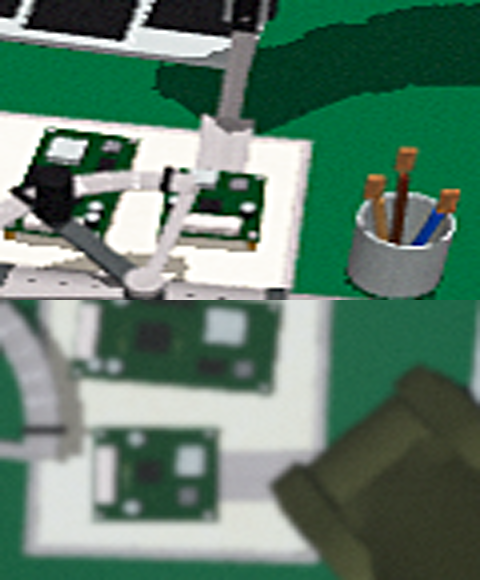

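```bash
python3 -m inch '[0,0,0,0,5,0,0, 0,0,0,0,8,0,0, 0,0,0,0,8,0,0, 0,0,0,0,8,0,0, 0,0,0,0,8,0,0, 0,0,0,0,8,0,0, 0,0,0,0,8,0,0, 0,0,0,0,3,0,0, 0,0,0,0,0,0,0, 0,0,0,0,0,3,0, 0,0,0,0,0,3,0, 0,0,0,0,0,2,0, 0,0,0,0,0,3,0, 0,0,0,0,0,5,0, 0,0,0,0,0,5,0, 0,0,0,0,0,4,0, 0,0,0,0,0,0,0]' && python3 look.py c board_short
python3 -c "
import cv2,numpy as np
f=cv2.imread('pics/sc.png');g=cv2.imread('pics/tc.png')
cv2.imwrite('pics/cmb3.png',np.vstack([cv2.resize(f[240:340,250:370],None,fx=4,fy=3,interpolation=2),cv2.resize(g[200:280,140:260],None,fx=4,fy=3.5,interpolation=2)]))"
```

```text
time_s: 16.68
ee_pos: [0.4232, 0.139, 0.2726]
ee_rot: [[-0.006, 1.0, 0.001], [1.0, 0.006, 0.0], [0.0, 0.001, -1.0]]
contact_force: [-0.2, 0.4, -2.3]
width: 0.0179
16.7 [0.4232 0.139  0.2726] [ 0.05  0.46 -0.6   2.13  0.41  0.67 -0.82]
heading 90.32 pitch 0.02
tip [0.4244 0.3291 0.0349] rear [0.425  0.2191 0.0348]
top tip px [157.9 249.1] side [300.9 318.4]
board_short 0.95 [423.9 287.9] [68.9 74.1] 0.9
board_short 0.78 [424.4 262.6] [69.6 84.5] 0.3
```

View pics/cmb3.png

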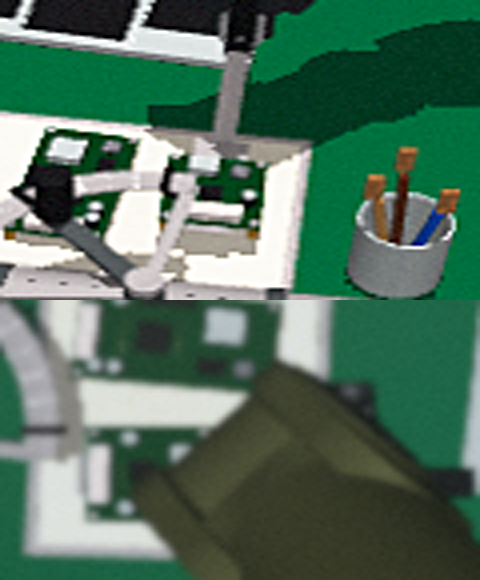

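```bash
python3 -m inch '[0,0,0,0,0,4,0, 0,0,0,0,-4,6,0, 0,0,0,0,-8,6,0, 0,0,-0.3,1.2,-12,4,0, 0,0,-0.3,1.2,-16,0,0, 0,0,-0.3,1.2,-18,0,0, 0,0,-0.3,1.2,-18,0,0, 0,0,-0.3,1.2,-18,0,0, 0,0,-0.3,1.2,-18,0,0, 0,0,-0.3,1.2,-18,0,0, 0,0,-0.3,1.2,-18,0,0, 0,0,-0.3,1.2,-18,0,0, 0,0,-0.3,1.2,-18,0,0, 0,0,-0.3,1.2,-18,0,0, 0,0,-0.3,1.2,-18,0,0, 0,0,-0.3,1.3,-18,0,0, 0,0,-0.4,1.3,-16,0,0, 0,0,-0.4,1.3,-12,0,0, 0,0,-0.4,1.2,-8,0,0, 0,0,-0.4,1.2,-4,0,0]'; python3 -m inch '[0,0,0,0,-4,0,0, 0,0,0,0,0,0,0, 0,0,0,0,0,0,0, 0,0,0,0,0,0,0]'; python3 - <<'E'
from h import *
s=get_state();im=get_image('wrist');save(im,'wp1');T=cam(im,s);R=np.array(s['ee_rot']);u=R[:,0];print(s['ee_pos'],np.degrees(np.arctan2(u[1],u[0])),np.degrees(u[2]))
b=get_image('top');save(b,'tp1');B=cam(b);zs=s['ee_pos'][2]-.2378+.002+.002
for x,X in ((im,T),(b,B)):
    r=cut_out('board_short',x)
    if r:
        p=np.argwhere(r[0]['region'])[:,::-1].astype(float);q=np.array([at(x,k,zs,X)[:2] for k in p]);print(r[0]['confidence'],cv2.minAreaRect((q*1000).astype(np.float32)))
m=np.vstack([im['frame'][:300,:,::-1],cv2.resize(b['frame'][130:280,220:500,::-1],None,fx=2,fy=2)]);cv2.imwrite('pics/cmb4.png',m)
E
```

```text
time_s: 18.55
ee_pos: [0.4436, -0.1401, 0.2918]
ee_rot: [[0.092, 0.996, 0.0], [0.996, -0.092, -0.0], [-0.0, 0.0, -1.0]]
contact_force: [0.8, 0.3, -3.9]
width: 0.0177
time_s: 18.88
ee_pos: [0.4437, -0.1423, 0.2917]
ee_rot: [[0.089, 0.996, -0.0], [0.996, -0.089, 0.0], [0.0, -0.0, -1.0]]
contact_force: [-0.4, -0.2, -3.6]
width: 0.0178
[ 0.44365493 -0.14225752  0.29173313] 84.91744637512082 0.01888074163993395
0.67 ((455.8657531738281, -27.94232177734375), (30.418872833251953, 70.85982513427734), 85.03828430175781)
0.95 ((457.6128234863281, -0.8485374450683594), (83.15927124023438, 70.3310546875), 85.90218353271484)
```

View pics/cmb4.png

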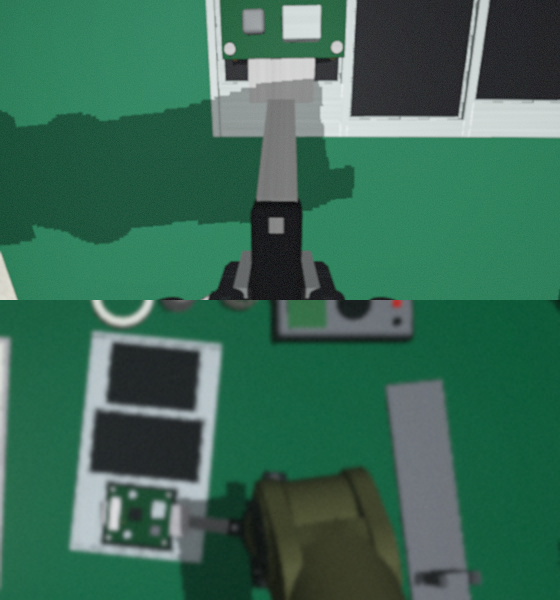

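```bash
python3 -m inch '[0,0,0.2,0.5,-2,0,0, 0,0,0,0,0,-4,0, 0,0,0,0,0,-7,0, 0,0,0,0,0,-7,0, 0,0,0,0,0,-5,0, 0,0,0,0,0,-4,0, 0,0,0,0,0,-3,0, 0,0,0,0,0,-2,0, 0,0,0,0,0,-2,0, 0,0,0,0,0,-3,0, 0,0,0,0,0,-3,0, 0,0,0,0,0,0,0, 0,0,0,0,0,0,0]' ; python3 look.py d board_short
```

```text
time_s: 20.17
ee_pos: [0.4442, -0.145, 0.2517]
ee_rot: [[0.086, 0.996, -0.0], [0.996, -0.086, 0.0], [0.0, -0.0, -1.0]]
contact_force: [-0.8, -0.5, -1.1]
width: 0.018
20.2 [ 0.4442 -0.145   0.2517] [ 0.64  0.51 -0.54  2.1   0.43  0.64 -0.29]
heading 85.05 pitch 0.0
tip [0.4626 0.0442 0.0139] rear [ 0.4531 -0.0654  0.0139]
top tip px [270.8 235.9] side [297.2 250.5]
board_short 0.73 [458.5  -4.1] [79.7 69.9] 85.7
board_short 0.66 [457.   -9.4] [83.4 67.5] 85.0
```

```bash
python3 -m inch '[0,0,0,-0.4,-5,0,0, 0,0,0,-0.8,-9,0,0, 0,0,0,-0.9,-11,0,0, 0,0,0,-1,-12,0,0, 0,0,0,-1,-12,0,0, 0,0,0,-1,-12,0,0, 0,0,0,-1,-12,0,0, 0,0,0,-1,-12,0,0, 0,0,0,-1,-12,0,0, 0,0,0,-0.9,-10,0,0, 0,0,0,-0.4,-5,0,0, 0,0,0,0,0,15,0, 0,0,0,0,0,25,0, 0,0,0,4,14,25,0, 0,0,0,6,24,0,0, 0,0,0,6,24,0,0, 0,0,0,6,24,0,0, 0,0,0,6,24,0,0, 0,0,0,6,24,0,0, 0,0,0,6,24,0,0]' ; python3 -m inch '[0,0,0,6,24,0,0, 0,0,0,6,24,0,0, 0,0,0,6,24,0,0, 0,0,0,6,18,0,0, 0,0,0,0,8,0,0, 0,0,0,0,0,0,0, 0,0,0,0,0,0,0]'; python3 look.py e board_short board_long board_mid
```

```text
time_s: 22.03
ee_pos: [0.4748, -0.0977, 0.3168]
ee_rot: [[0.086, 0.996, -0.0], [0.996, -0.086, 0.0], [0.0, -0.0, -1.0]]
contact_force: [0.1, 0.2, -1.2]
width: 0.0178
time_s: 22.62
ee_pos: [0.4984, -0.0015, 0.3165]
ee_rot: [[0.086, 0.996, -0.001], [0.996, -0.086, -0.001], [-0.001, -0.001, -1.0]]
contact_force: [0.5, -0.5, -2.0]
width: 0.018
22.6 [ 0.4984 -0.0015  0.3165] [ 0.39  0.46 -0.62  1.95  0.36  0.84 -0.51]
heading 85.08 pitch -0.04
tip [0.5165 0.1875 0.0786] rear [0.507  0.0779 0.0786]
top tip px [212.6 212.6] side [274.2 265.8]
board_short 0.62 [436.7  29. ] [15.3 12.8] 0.9
board_short 0.78 [455.9  -5.8] [87.6 67.1] 87.1
board_long 0.71 [523.5 269.5] [131.1  73.3] 84.1
board_long 0.72 [522.7 268.7] [133.6  73.3] 84.9
board_mid 0.85 [629.5 264.1] [105.6  69.5] 83.3
board_mid 0.57 [627.7 264.5] [108.   70.3] 82.1
```

```bash
python3 -m inch '[0,0,0,0,0,-10,0, 0,0,0,0,0,-18,0, 0,0,0,0,0,-18,0, 0,0,0,0,0,-12,0, 0,0,0,0,0,-6,0, 0,0,0,0,0,-2,0, 0,0,0,0,0,0,0, 0,0,0,0.4,5,0,0, 0,0,0,0.7,8,-1,0, 0,0,0,0.7,8,-1,0, 0,0,0,0.7,8,0,0, 0,0,0,0.7,8,0,0, 0,0,0,0.7,8,0,0, 0,0,0,0.7,8,0,0, 0,0,0,0.3,4,0,0, 0,0,0,0,0,0,0, 0,0,0,0,0,0,0]' ; python3 look.py f board_long
```

```text
time_s: 24.43
ee_pos: [0.5036, 0.0562, 0.2487]
ee_rot: [[0.086, 0.996, -0.0], [0.996, -0.086, -0.0], [-0.0, -0.0, -1.0]]
contact_force: [-0.1, -0.3, -1.5]
width: 0.0179
24.4 [0.5036 0.0562 0.2487] [ 0.21  0.56 -0.55  2.    0.45  0.69 -0.71]
heading 85.07 pitch -0.01
tip [0.5219 0.2452 0.0108] rear [0.5124 0.1356 0.0108]
top tip px [193.7 211.8] side [269.1 296.8]
board_long 0.76 [523.1 268.2] [133.2  71.2] 84.5
board_long 0.87 [520.3 266.8] [133.7  71.8] 87.6
```

```bash
python3 -m inch '[0,0,0,0.4,5,0,0, 0,0,0,0.7,8,0,0, 0,0,0,0.7,8,0,0, 0,0,0,0.7,8,0,0, 0,0,0,0.7,8,0,0, 0,0,0,0.7,8,0,0, 0,0,0,0.7,8,0,0, 0,0,0,0.7,8,0,0, 0,0,0,0.4,5,0,0, 0,0,0,0,1,0,0, 0,0,0,0,0,0,0, 0,0,0,0,0,2,0, 0,0,0,0,0,2,0, 0,0,0,0,0,2,0, 0,0,0,0,0,3,0, 0,0,0,0,0,5,0, 0,0,0,0,0,5,0, 0,0,0,0,0,4,0, 0,0,0,0,0,0,0]' ; python3 look.py g board_long
python3 -c "
import cv2,numpy as np
f=cv2.imread('pics/sg.png');g=cv2.imread('pics/tg.png')
cv2.imwrite('pics/cmb5.png',np.vstack([cv2.resize(f[220:340,200:360],None,fx=4,fy=2.5,interpolation=2),cv2.resize(g[160:270,130:290],None,fx=4,fy=2.6,interpolation=2)]))"
```

```text
time_s: 26.22
ee_pos: [0.5096, 0.123, 0.2727]
ee_rot: [[0.087, 0.996, 0.002], [0.996, -0.087, 0.0], [0.0, 0.001, -1.0]]
contact_force: [0.9, 0.1, -2.6]
width: 0.0178
26.2 [0.5096 0.123  0.2727] [ 0.09  0.55 -0.56  1.94  0.41  0.77 -0.79]
heading 85.03 pitch 0.03
tip [0.5284 0.3122 0.035 ] rear [0.5189 0.2026 0.035 ]
top tip px [165.9 208.2] side [263.1 308.9]
board_long 0.75 [525.5 288.3] [107.5  74.7] 86.3
board_long 0.96 [523.6 251.9] [132.2  70.6] 85.3
```

View pics/cmb5.png

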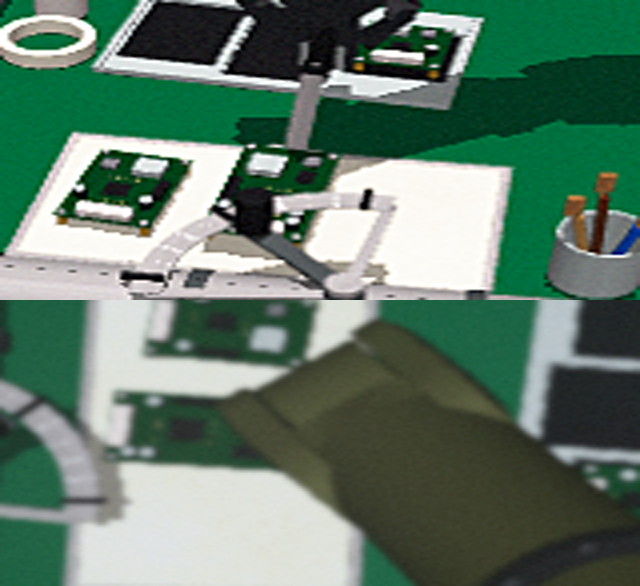

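Level on the blade at (270,190 in the crop); short board sits in its bay. Carry on.

```bash
python3 -m inch '[0,0,0,0,0,5,0, 0,0,0,0,-4,8,0, 0,0,0,0,-8,8,0, 0,0,0,1.6,-12,4,0, 0,0,0,1.6,-16,0,0, 0,0,0,1.6,-18,0,0, 0,0,0,1.6,-18,0,0, 0,0,0,1.6,-18,0,0, 0,0,0,1.6,-18,0,0, 0,0,0,1.6,-18,0,0, 0,0,0,1.6,-18,0,0, 0,0,0,1.6,-18,0,0, 0,0,0,1.6,-18,0,0, 0,0,0,1.6,-18,0,0, 0,0,0,1.6,-18,0,0, 0,0,0,1.6,-18,0,0, 0,0,0,1.6,-16,0,0, 0,0,0,1.6,-12,0,0, 0,0,0,1.5,-8,0,0, 0,0,0,1.5,-4,0,0]'; python3 -m inch '[0,0,0,0,-3,0,0, 0,0,0,0,0,0,0, 0,0,0,0,0,0,0, 0,0,0,0,0,0,0]'; cat > place.py <<'E'
from h import *
import sys
n=sys.argv[1]
s=get_state();im=get_image('wrist');save(im,'wp_'+n);T=cam(im,s);R=np.array(s['ee_rot']);u=R[:,0];print(s['ee_pos'],np.degrees(np.arctan2(u[1],u[0])),np.degrees(u[2]))
b=get_image('top');save(b,'tp_'+n);B=cam(b);zs=s['ee_pos'][2]-.2378+.004
for x,X in ((im,T),(b,B)):
    r=cut_out(n,x)
    if r:
        p=np.argwhere(r[0]['region'])[:,::-1].astype(float);q=np.array([at(x,k,zs,X)[:2] for k in p]);print(r[0]['confidence'],cv2.minAreaRect((q*1000).astype(np.float32)))
m=np.vstack([im['frame'][:300,:,::-1],cv2.resize(b['frame'][130:280,220:500,::-1],None,fx=2,fy=2)]);cv2.imwrite('pics/pl_'+n+'.png',m)
E
python3 place.py board_long
```

```text
time_s: 28.08
ee_pos: [0.5362, -0.1566, 0.297]
ee_rot: [[0.088, 0.996, 0.0], [0.996, -0.088, -0.001], [-0.001, 0.0, -1.0]]
contact_force: [-0.2, 0.2, -3.2]
width: 0.0183
time_s: 28.42
ee_pos: [0.5364, -0.1571, 0.2967]
ee_rot: [[0.085, 0.996, -0.0], [0.996, -0.085, 0.0], [0.0, -0.0, -1.0]]
contact_force: [-0.1, -0.7, -2.6]
width: 0.0175
[ 0.53635841 -0.15705487  0.2967441 ] 85.1189346921745 0.025550085032482416
0.89 ((546.464111328125, -51.19514846801758), (47.71260452270508, 69.82511138916016), 85.23407745361328)
0.93 ((550.5971069335938, -9.906105041503906), (130.35757446289062, 72.5995101928711), 85.55279541015625)
```

View pics/pl_board_long.png

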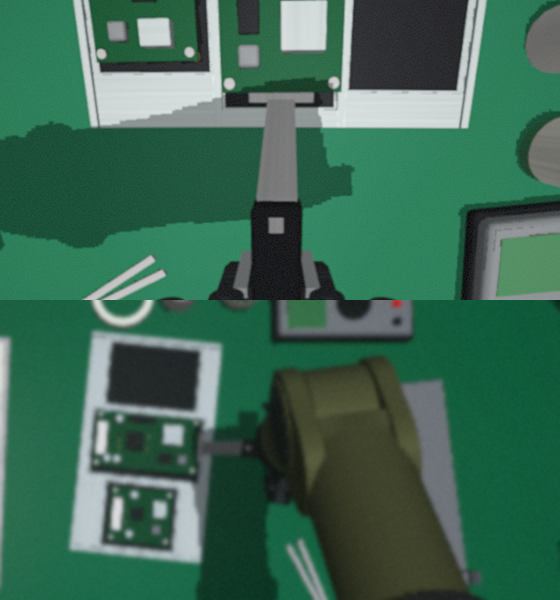

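Board over the long bay, centred within ~1.5 mm; lowering.

```bash
python3 -m inch '[0,0,0,-0.3,-1.2,0,0, 0,0,0,0,0,-4,0, 0,0,0,0,0,-8,0, 0,0,0,0,0,-8,0, 0,0,0,0,0,-6,0, 0,0,0,0,0,-5,0, 0,0,0,0,0,-3,0, 0,0,0,0,0,-3,0, 0,0,0,0,0,-2,0, 0,0,0,0,0,-3,0, 0,0,0,0,0,-3,0, 0,0,0,0,0,0,0, 0,0,0,0,0,0,0]' ; python3 look.py h board_long
```

```text
time_s: 29.7
ee_pos: [0.5361, -0.1592, 0.2517]
ee_rot: [[0.086, 0.996, 0.0], [0.996, -0.086, 0.0], [0.0, 0.0, -1.0]]
contact_force: [-0.0, 0.1, -1.2]
width: 0.0177
29.7 [ 0.5361 -0.1592  0.2517] [ 0.6   0.62 -0.55  1.87  0.45  0.78 -0.28]
heading 85.04 pitch 0.0
tip [0.5545 0.03   0.0139] rear [ 0.545  -0.0796  0.0139]
top tip px [276.8 200.5] side [268.9 244.4]
board_long 0.73 [548.4 -11.6] [170.1 283.6] 85.0
board_long 0.68 [549.6 -14.1] [141.2  72.7] 85.9
```

```bash
python3 -m inch '[0,0,0,-0.4,-5,0,0, 0,0,0,-0.8,-9,0,0, 0,0,0,-1,-12,0,0, 0,0,0,-1,-12,0,0, 0,0,0,-1,-12,0,0, 0,0,0,-1,-12,0,0, 0,0,0,-1,-12,0,0, 0,0,0,-1,-12,0,0, 0,0,0,-1,-12,0,0, 0,0,0,-1,-12,0,0, 0,0,0,-0.8,-8,0,0, 0,0,0,-0.4,-5,0,0, 0,0,0,0,0,15,0, 0,0,0,0,0,25,0, 0,0,0,4,14,25,0, 0,0,-0.3,6,24,0,0, 0,0,-0.3,6,24,0,0, 0,0,-0.3,6,24,0,0, 0,0,-0.3,6,24,0,0, 0,0,-0.3,6,24,0,0]' ; python3 -m inch '[0,0,-0.4,6,24,0,0, 0,0,0,6,24,0,0, 0,0,0,6,24,0,0, 0,0,0,6,24,0,0, 0,0,0,6,24,0,0, 0,0,0,6,24,0,0, 0,0,0,3,18,0,0, 0,0,0,3,12,0,0, 0,0,0,0,0,0,0, 0,0,0,0,0,0,0]'; python3 look.py i board_short board_long board_mid
```

```text
time_s: 31.57
ee_pos: [0.5598, -0.1468, 0.3169]
ee_rot: [[0.112, 0.994, 0.0], [0.994, -0.112, 0.0], [0.0, 0.0, -1.0]]
contact_force: [0.1, 0.2, -1.6]
width: 0.0179
time_s: 32.4
ee_pos: [0.6016, 0.026, 0.3165]
ee_rot: [[0.118, 0.993, -0.0], [0.993, -0.118, -0.0], [-0.0, -0.0, -1.0]]
contact_force: [0.0, -1.1, -1.8]
width: 0.0178
32.4 [0.6016 0.026  0.3165] [ 0.27  0.6  -0.58  1.68  0.38  0.98 -0.56]
heading 83.22 pitch -0.02
tip [0.6259 0.2143 0.0787] rear [0.6129 0.1051 0.0787]
top tip px [202.8 168.3] side [234.4 268.1]
board_short 0.58 [459.4   2.4] [67.1 72. ] 86.1
board_short 0.71 [457.2  -7. ] [96.7 72. ] 85.2
board_long 0.5 [536.9  39.6] [36.2 30.9] 0.9
board_long 0.75 [548.8 -11.7] [144.9  71.6] 85.4
board_mid 0.9 [629.6 264.1] [105.1  70.4] 83.3
board_mid 0.92 [627.8 264.5] [112.8  76.2] 84.3
```

```bash
python3 -m inch '[0,0,0,-2.5,-10,0,0, 0,0,0,-3.4,-14,0,0, 0,0,0,0,0,0,0, 0,0,0,0,0,-12,0, 0,0,0,0,0,-20,0, 0,0,0,0,0,-18,0, 0,0,0,0,0,-12,0, 0,0,0,0,0,-6,0, 0,0,0,0,0,0,0, 0,0,0,0,0,0,0]' ; python3 look.py j board_mid
```

```text
time_s: 33.63
ee_pos: [0.5959, 0.0022, 0.2487]
ee_rot: [[0.119, 0.993, -0.0], [0.993, -0.119, 0.0], [0.0, -0.0, -1.0]]
contact_force: [0.6, -0.1, -1.5]
width: 0.0177
33.6 [0.5959 0.0022 0.2487] [ 0.29  0.67 -0.54  1.77  0.44  0.83 -0.58]
heading 83.17 pitch 0.02
tip [0.6205 0.1907 0.011 ] rear [0.6074 0.0815 0.0109]
top tip px [215.7 174.4] side [238.6 279. ]
board_mid 0.57 [629.2 264. ] [105.4  69.7] 83.2
board_mid 0.66 [627.9 264.6] [109.1  71.5] 83.2
```

```bash
python3 -m inch '[0,0,0,0.6,5,0,0, 0,0,0,0.95,8,0,0, 0,0,0,0.95,8,0,0, 0,0,0,0.95,8,0,0, 0,0,0,0.95,8,0,0, 0,0,0,0.95,8,0,0, 0,0,0,0.95,8,0,0, 0,0,0,0.6,5,0,0, 0,0,0,0,0,0,0, 0,0,0,0,0,0,0]' ; python3 look.py k board_mid
```

```text
time_s: 34.67
ee_pos: [0.6026, 0.0601, 0.2486]
ee_rot: [[0.119, 0.993, -0.0], [0.993, -0.119, -0.0], [-0.0, -0.0, -1.0]]
contact_force: [-1.0, -1.3, -2.1]
width: 0.0179
34.7 [0.6026 0.0601 0.2486] [ 0.18  0.68 -0.53  1.74  0.44  0.84 -0.67]
heading 83.18 pitch -0.01
tip [0.6271 0.2485 0.0108] rear [0.6141 0.1392 0.0108]
top tip px [193.6 171.6] side [232.4 293.3]
board_mid 0.81 [630.9 265.4] [108.6  75.6] 84.8
board_mid 0.68 [610.8  71.8] [273.6  40.9] 88.0
```

```bash
python3 -m inch '[0,0,0,0.6,5,0,0, 0,0,0,0.95,8,0,0, 0,0,0,0.95,8,0,0, 0,0,0,0.95,8,0,0, 0,0,0,0.95,8,0,0, 0,0,0,0.95,8,0,0, 0,0,0,0.95,8,0,0, 0,0,0,0.95,8,0,0, 0,0,0,0.6,5,0,0, 0,0,0,0.2,2,0,0, 0,0,0,0,0,0,0, 0,0,0,0,0,2,0, 0,0,0,0,0,2,0, 0,0,0,0,0,2,0, 0,0,0,0,0,3,0, 0,0,0,0,0,5,0, 0,0,0,0,0,5,0, 0,0,0,0,0,4,0, 0,0,0,0,0,0,0]' ; python3 look.py l board_mid
python3 -c "
import cv2,numpy as np
f=cv2.imread('pics/sl.png');g=cv2.imread('pics/tl.png')
cv2.imwrite('pics/cmb6.png',np.vstack([cv2.resize(f[210:330,180:340],None,fx=4,fy=2.5,interpolation=2),cv2.resize(g[140:250,130:290],None,fx=4,fy=2.6,interpolation=2)]))"
```

```text
time_s: 36.45
ee_pos: [0.611, 0.1279, 0.2729]
ee_rot: [[0.12, 0.993, 0.002], [0.993, -0.12, 0.0], [0.001, 0.002, -1.0]]
contact_force: [0.0, 0.2, -3.6]
width: 0.0181
36.5 [0.611  0.1279 0.2729] [ 0.08  0.67 -0.54  1.67  0.42  0.92 -0.74]
heading 83.13 pitch 0.04
tip [0.6361 0.3164 0.0352] rear [0.6229 0.2072 0.0352]
top tip px [165.6 166.3] side [223.8 305.3]
board_mid 0.9 [633.3 268.5] [106.   70.9] 83.3
board_mid 0.64 [635.2 246.7] [113.6  73.8] 85.1
```

View pics/cmb6.png

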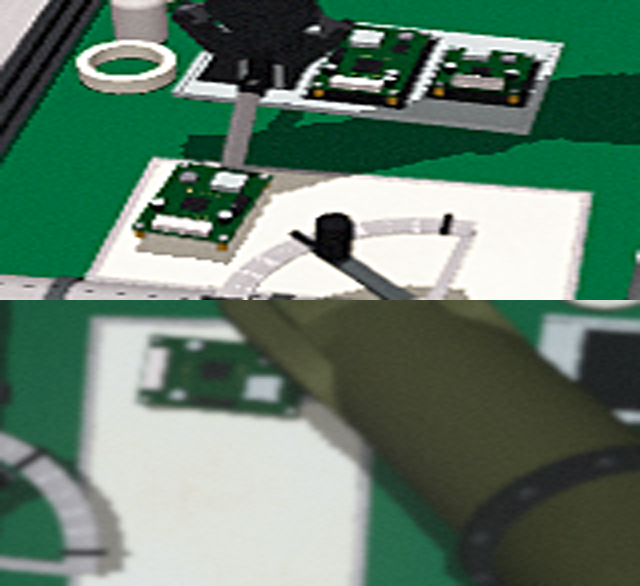

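```bash
python3 -m inch '[0,0,0,0,0,5,0, 0,0,0,0,-4,8,0, 0,0,0,0,-8,8,0, 0,0,0.1,1,-12,4,0, 0,0,0.1,1,-16,0,0, 0,0,0.1,1,-18,0,0, 0,0,0.1,1,-18,0,0, 0,0,0.1,1,-18,0,0, 0,0,0.1,1,-18,0,0, 0,0,0.1,1,-18,0,0, 0,0,0.1,1,-18,0,0, 0,0,0.1,1,-18,0,0, 0,0,0.2,1,-18,0,0, 0,0,0.2,1,-18,0,0, 0,0,0.2,1,-18,0,0, 0,0,0.2,1,-18,0,0, 0,0,0.2,0.8,-16,0,0, 0,0,0.2,0.8,-12,0,0, 0,0,0,0.8,-8,0,0, 0,0,0,0.8,-5,0,0]'; python3 -m inch '[0,0,0,0,-5,0,0, 0,0,0,0,0,0,0, 0,0,0,0,0,0,0, 0,0,0,0,0,0,0]';python3 place.py board_mid
```

```text
time_s: 38.32
ee_pos: [0.6267, -0.1532, 0.2968]
ee_rot: [[0.085, 0.996, 0.0], [0.996, -0.085, -0.001], [-0.001, 0.0, -1.0]]
contact_force: [0.7, -0.6, -2.7]
width: 0.0178
time_s: 38.65
ee_pos: [0.627, -0.1551, 0.2968]
ee_rot: [[0.082, 0.997, 0.0], [0.997, -0.082, 0.001], [0.001, 0.0, -1.0]]
contact_force: [0.6, 0.0, -2.8]
width: 0.0178
[ 0.62696686 -0.15513313  0.29679872] 85.32066215628161 0.03687694218895141
0.56 ((637.9022827148438, -47.89190673828125), (44.9529914855957, 70.1180191040039), 85.44913482666016)
0.96 ((640.504638671875, -16.915390014648438), (106.06515502929688, 74.44459533691406), 84.88931274414062)
```

View pics/pl_board_mid.png

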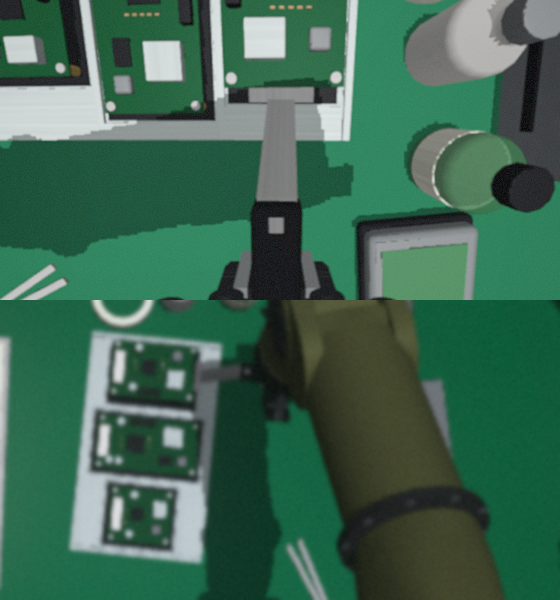

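Board over the mid bay within ~2 mm; correct and lower.

```bash
python3 -m inch '[0,0,0,1,-1.8,0,0, 0,0,0,0,0,-4,0, 0,0,0,0,0,-8,0, 0,0,0,0,0,-8,0, 0,0,0,0,0,-6,0, 0,0,0,0,0,-5,0, 0,0,0,0,0,-3,0, 0,0,0,0,0,-3,0, 0,0,0,0,0,-2,0, 0,0,0,0,0,-3,0, 0,0,0,0,0,-3,0, 0,0,0,0,0,0,0, 0,0,0,0,0,0,0]' ; python3 look.py m board_mid
```

```text
time_s: 39.93
ee_pos: [0.6279, -0.158, 0.2517]
ee_rot: [[0.083, 0.997, 0.0], [0.997, -0.083, 0.0], [0.0, 0.0, -1.0]]
contact_force: [-0.0, 0.2, -1.5]
width: 0.018
39.9 [ 0.6279 -0.158   0.2517] [ 0.53  0.73 -0.55  1.62  0.45  0.92 -0.27]
heading 85.24 pitch 0.01
tip [0.6457 0.0312 0.0139] rear [ 0.6366 -0.0784  0.0139]
top tip px [276.9 165.6] side [240.6 241.6]
board_mid 0.92 [642.  -20.3] [105.9  70.7] 85.4
board_mid 0.78 [641.2 -24.2] [112.   69.6] 85.1
```

```bash
python3 -m inch '[0,0,0,-0.4,-5,0,0, 0,0,0,-0.8,-9,0,0, 0,0,0,-1,-12,0,0, 0,0,0,-1,-12,0,0, 0,0,0,-1,-12,0,0, 0,0,0,-1,-12,0,0, 0,0,0,-1,-12,0,0, 0,0,0,-1,-12,0,0, 0,0,0,-1,-12,0,0, 0,0,0,-1,-12,0,0, 0,0,0,-0.4,-6,0,0, 0,0,0,-0.4,-4,0,0, 0,0,0,0,0,15,0, 0,0,0,0,0,30,0, 0,0,0,0,0,30,0, 0,0,0,0,0,30,0, 0,0,0,0,0,30,0, 0,0,0,-10,0,5,0, 0,0,0,-20,-8,0,0, 0,0,0,-20,-8,0,0]'; python3 -m inch '[0,0,0,-20,-8,0,0, 0,0,-3,-20,-8,0,0, 0,0,-6,-18,-8,0,0, 0,0,-6,-18,-8,0,0, 0,0,-6,-16,-8,0,0, 0,0,-6,-16,-8,0,0, 0,0,-6,-12,-8,0,0, 0,0,-6,-10,-8,0,0, 0,0,-6,-4,-8,0,0, 0,0,-6,0,-8,0,0, 0,0,-6,0,-8,0,0, 0,0,-6,0,-6,0,0, 0,0,-6,0,0,0,0, 0,0,-6,0,0,0,0, 0,0,-3,0,0,0,0, 0,0,0,0,0,0,0, 0,0,0,0,0,0,0]'; python3 look.py n board_short board_long board_mid
```

```text
time_s: 41.8
ee_pos: [0.5678, -0.2925, 0.3922]
ee_rot: [[0.08, 0.997, 0.001], [0.997, -0.08, 0.0], [0.0, 0.001, -1.0]]
contact_force: [-0.1, 0.1, -1.5]
width: 0.0185
time_s: 43.22
ee_pos: [0.434, -0.3874, 0.3914]
ee_rot: [[0.992, 0.129, -0.0], [0.129, -0.992, 0.0], [-0.0, -0.001, -1.0]]
contact_force: [-0.5, 0.3, -2.5]
width: 0.0181
43.2 [ 0.434  -0.3874  0.3914] [ 0.87  0.45 -0.28  1.64  0.14  1.07 -0.89]
heading 7.41 pitch -0.02
tip [ 0.6225 -0.3648  0.1535] rear [ 0.5135 -0.379   0.1536]
top tip px [446.4 168.8] side [266.8 142.2]
board_short 0.81 [458.6  -3.9] [79.3 69.2] 85.7
board_short 0.81 [457.3  -8.1] [100.1  71.5] 85.9
board_long 0.57 [549.9 -12.2] [130.9  69.7] 85.9
board_long 0.77 [549.5 -16.2] [135.7  69. ] 85.2
board_mid 0.68 [643.6 -20.4] [105.4  72.7] 86.1
board_mid 0.8 [641.9 -26.1] [109.4  70.1] 85.1
```

```bash
python3 -m inch '[0,0,0,0.2,5.5,0,0, 0,0,0,0,0,-15,0, 0,0,0,0,0,-30,0, 0,0,0,0,0,-30,0, 0,0,0,0,0,-25,0, 0,0,0,0,0,-15,0, 0,0,0,0,0,-8,0, 0,0,0,0,0,0,0, 0,0,0,0,0,0,0]' ; python3 look.py o
```

```text
time_s: 44.37
ee_pos: [0.4344, -0.3825, 0.2691]
ee_rot: [[0.992, 0.126, 0.0], [0.126, -0.992, -0.0], [0.0, 0.0, -1.0]]
contact_force: [0.2, -0.4, -1.6]
width: 0.0178
44.4 [ 0.4344 -0.3825  0.2691] [ 0.84  0.58 -0.25  1.8   0.19  0.79 -0.95]
heading 7.25 pitch 0.02
tip [ 0.6232 -0.3605  0.0314] rear [ 0.5141 -0.3744  0.0313]
top tip px [429.1 175.6] side [266.2 170.7]
```

```bash
python3 -m inch '[0,0,0,0,0.5,-8,0, 0,0,0,0,0,-8,0, 0,0,0,0,0,-4,0, 0,0,0,0,0,-3,0, 0,0,0,0,0,-1.5,0, 0,0,0,0,0,0,0, 0,0,0,0,0,0,0]'
```

```text
time_s: 45.05
ee_pos: [0.4341, -0.3821, 0.2441]
ee_rot: [[0.992, 0.126, 0.0], [0.126, -0.992, -0.0], [0.0, 0.0, -1.0]]
contact_force: [-1.1, -0.1, -1.8]
width: 0.018
```

```bash
python3 -m inch '[0,0,0,0,0,-0.3,0, 0,0,0,0,0,0,0.3, 0,0,0,0,0,0,0.4, 0,0,0,0,0,0,0.6, 0,0,0,0,0,0,1, 0,0,0,0,0,0,1, 0,0,0,0,0,0,1, 0,0,0,0,0,0,1, 0,0,0,0,0,10,1, 0,0,0,0,0,20,1, 0,0,0,0,0,40,1, 0,0,0,0,0,40,1, 0,0,0,0,0,40,1, 0,0,0,6,2,0,1, 0,0,0,0,0,0,1, 0,0,0,0,0,0,1]' 20
python3 - <<'E'
from h import *
s=get_state();im=get_image('wrist');save(im,'wend');T=cam(im,s);print(s['ee_pos'])
r=cut_out('spatula',im)
a=cv2.imread('pics/ws.png').astype(float)
for k in r[:1]:
    p=np.argwhere(k['region'])[:,::-1].astype(float);print(k['confidence'],len(p),p.min(0),p.max(0))
# handle (very dark) pixels near centre columns, blade (bright)
f=im['frame'].astype(int);g=f.max(2)
m=(g<40);m[:, :240]=0;m[:,330:]=0;m[300:]=0
n,l,st,c=cv2.connectedComponentsWithStats(m.astype(np.uint8));i=1+st[1:,4].argmax();print('handle',st[i],c[i])
b=((f.min(2)>150));b[:, :230]=0;b[:,330:]=0;b[150:]=0
n,l,st,c=cv2.connectedComponentsWithStats(b.astype(np.uint8));j=1+st[1:,4].argmax();print('blade',st[j],c[j])
x,y,w,h,_=st[j]
for q in [(x,2),(x+w,2),(x,y+h),(x+w,y+h)]:print(at(im,q,.008,T).round(4))
q=np.argwhere(cv2.connectedComponentsWithStats(m.astype(np.uint8))[1]==i)
top=q[q[:,0]<q[:,0].min()+3].mean(0)[::-1];print('front',top,at(im,top,.096,T).round(4))
E
```

```text
time_s: 46.38
ee_pos: [0.44, -0.3797, 0.3942]
ee_rot: [[0.992, 0.127, 0.0], [0.127, -0.992, -0.0], [0.0, 0.0, -1.0]]
contact_force: [-0.1, -0.1, 0.2]
width: 0.0854
[ 0.43995234 -0.37966529  0.39417587]
0.71 7747 [263.   0.] [302. 278.]
handle [ 268  163   24   79 1292] [278.42182663 200.48684211]
blade [ 248    0   73  150 8888] [284.44183168  68.6779928 ]
[ 0.6068 -0.3314  0.008 ]
[ 0.6158 -0.4005  0.008 ]
[ 0.4671 -0.3463  0.008 ]
[ 0.4771 -0.4234  0.008 ]
front [278.91489362 164.25531915] [ 0.4693 -0.3784  0.096 ]
```

```bash
python3 -m inch '[0,0,4,4,20,0,1, 0,0,7,4,38,0,1, 0,0,7,4,38,0,1, 0,0,7,4,38,0,1, 0,0,7,4,38,0,1, 0,0,7,4,38,0,1, 0,0,7,4,38,0,1, 0,0,7,4,38,0,1, 0,0,7,4,38,0,1, 0,0,7,4,38,0,1, 0,0,7,4,38,0,1, 0,0,7,4,38,0,1, 0,0,7,4,38,0,1, 0,0,7,4,38,0,1, 0,0,7,4,38,0,1, 0,0,7,4,38,0,1, 0,0,7,4,38,0,1, 0,0,7,4,38,0,1, 0,0,7,4,38,0,1, 0,0,7,4,38,0,1]' ; python3 -m inch '[0,0,0,0,30,0,1, 0,0,0,0,0,0,1, 0,0,0,0,0,0,1]'
python3 - <<'E'
from h import *
s=get_state();print(s['ee_pos'],np.round(s['ee_rot'],2).tolist(),np.round(s['qpos'],2))
for c in ['wrist','top','side']:
    im=get_image(c);save(im,'dk'+c);T=cam(im,s)
    r=cut_out('damper_knob',im);g=im['frame'].max(2)
    print(c,find('damper_knob',im,T),'expected px',proj(im,(.5196,.3834,.158),T).round(1))
    for k in r[:2]:
        m=k['region']&(g<60);p=np.argwhere(m)[:,::-1]
        if len(p): print(k['confidence'],len(p),p.mean(0).round(1),p.min(0),p.max(0),at(im,p.mean(0),.15,T).round(4))
E
```

```text
time_s: 48.15
ee_pos: [0.5202, 0.3632, 0.3921]
ee_rot: [[-0.815, 0.58, -0.002], [0.58, 0.815, -0.002], [0.001, -0.003, -1.0]]
contact_force: [1.0, -0.2, -0.7]
width: 0.0853
time_s: 48.4
ee_pos: [0.519, 0.3938, 0.3918]
ee_rot: [[-0.814, 0.581, -0.004], [0.581, 0.814, -0.001], [0.002, -0.003, -1.0]]
contact_force: [-0.2, -0.5, -0.9]
width: 0.0855
[0.51902751 0.39382158 0.39179678] [[-0.81, 0.58, -0.0], [0.58, 0.81, -0.0], [0.0, -0.0, -1.0]] [-0.19  0.69 -0.93  1.44  0.55  1.3  -0.21]
wrist [(0.96, array([0.4962, 0.4151, 0.1206]))] expected px [266.1 238.4]
0.86 2589 [274.  195.1] [252 114] [295 251] [0.5004 0.4034 0.15  ]
top [(0.19, array([ 0.4564, -0.0144,  0.0197]))] expected px [123.2 207.7]
0.55 308 [285.3 219.1] [266 154] [318 253] [0.4996 0.0091 0.15  ]
side [(0.59, array([0.4962, 0.4039, 0.1232]))] expected px [262.3 298.6]
0.58 292 [267.5 312.3] [259 295] [282 338] [0.5017 0.4171 0.15  ]
0.54 203 [234.9 189. ] [226 170] [244 203] [ 0.6788 -0.0628  0.15  ]
```

```bash
python3 -m inch '[0,0,0,0.6,-10.4,0,1, 0,0,0,0,0,-10,1, 0,0,0,0,0,-30,1, 0,0,0,0,0,-30,1, 0,0,0,0,0,-20,1, 0,0,0,0,0,-9,1, 0,0,0,0,0,0,1, 0,0,0,0,0,0,1, 0,0,0,0,0,0,0.4, 0,0,0,0,0,0,0.3, 0,0,0,0,0,0,0.2, 0,0,0,0,0,0,0.1, 0,0,0,0,0,0,0.1, 0,0,0,0,0,0,0.1, 0,0,0,0,0,0,0.1]' 20
```

```text
time_s: 50.1
ee_pos: [0.5208, 0.3818, 0.2956]
ee_rot: [[-0.811, 0.584, 0.001], [0.584, 0.811, 0.001], [-0.0, 0.001, -1.0]]
contact_force: [1.7, 0.9, 4.9]
width: 0.0234
```

```bash
python3 -m inch '[0,0,0,4.8,5.2,0,0.1, 0,0,0,4.4,5.6,0,0.1, 0,0,0,3.9,5.9,0,0.1, 0,0,0,3.4,6.2,0,0.1, 0,0,0,3,6.4,0,0.1, 0,0,0,2.4,6.6,0,0.1, 0,0,0,1.9,6.8,0,0.1, 0,0,0,1.4,6.9,0,0.1, 0,0,0,0.8,7,0,0.1, 0,0,0,0.3,7,0,0.1, 0,0,0,0,0,0,0.1, 0,0,0,0,0,0,0.1]'
python3 - <<'E'
from h import *
s=get_state();print(s['ee_pos'],s['moment'])
E
```

```text
time_s: 51.1
ee_pos: [0.5477, 0.445, 0.2948]
ee_rot: [[-0.811, 0.585, 0.001], [0.585, 0.811, -0.0], [-0.001, 0.001, -1.0]]
contact_force: [3.0, -0.0, 1.2]
width: 0.0232
[0.54769933 0.44504048 0.29483138] [-0.13893861 -0.7325067   0.13854955]
```

```bash
python3 -m inch '[0,0,0,0,0,0,0.3, 0,0,0,0,0,0,0.4, 0,0,0,0,0,0,0.7, 0,0,0,0,0,0,1, 0,0,0,0,0,0,1, 0,0,0,0,0,10,1, 0,0,0,0,0,30,1, 0,0,0,0,0,40,1, 0,0,0,-20,-30,20,1, 0,0,-6,-20,-30,0,1, 0,0,-7,-20,-30,0,1, 0,0,-7,-20,-30,0,1, 0,0,-7,0,0,0,1, 0,0,-7,0,0,0,1, 0,0,-7,0,0,0,1, 0,0,-7,0,0,0,1, 0,0,0,0,0,0,1, 0,0,0,0,0,0,1]'
python3 - <<'E'
from h import *
s=get_state();print(s['ee_pos'],np.round(s['ee_rot'],2).tolist())
for c in ['wrist','side','top']:
    im=get_image(c);save(im,'fk'+c);T=cam(im,s);g=im['frame'].max(2).astype(int)
    r=cut_out('damper_knob',im)
    cap=proj(im,(.456,.447,.12),T);op=proj(im,(.577,.447,.106),T);kn=proj(im,(.546,.447,.158),T)
    print(c,'cap,open,knob exp',cap.round(1),op.round(1),kn.round(1),find('damper_knob',im,T))
    for k in r[:1]:
        for th in (45,70):
            p=np.argwhere(k['region']&(g<th))[:,::-1]
            if len(p): print(th,k['confidence'],len(p),np.median(p,0),p.min(0),p.max(0))
    if c=='wrist':
        # black open mark near expected
        x,y=op.astype(int);w=g[y-30:y+31,x-30:x+31];np.set_printoptions(linewidth=250)
        for row in range(max(0,int(cap[1])-45),int(cap[1])+75,5): print(row,''.join('#' if v<45 else '+' if v<80 else '-' if v<130 else '.' for v in g[row,int(cap[0])-20:int(op[0])+50:3]))
E
```

```text
time_s: 52.6
ee_pos: [0.4667, 0.3255, 0.3956]
ee_rot: [[-0.113, 0.994, 0.001], [0.994, 0.113, 0.0], [0.0, 0.001, -1.0]]
contact_force: [-0.3, -0.1, -0.6]
width: 0.0854
[0.46666291 0.32546847 0.39564267] [[-0.11, 0.99, 0.0], [0.99, 0.11, 0.0], [0.0, 0.0, -1.0]]
wrist cap,open,knob exp [282.8  34.1] [447.2  60.5] [440.1  39.9] [(0.69, array([0.5182, 0.4472, 0.1221]))]
45 0.96 2298 [425.  45.] [391  18] [456  69]
70 0.96 2503 [424.  45.] [276  17] [457  69]
0 ...................------------------------------------------------------------
5 ...............................-----------##+++--------------------------------
10 ...........................................-++++++-----------------------------
15 ............................................-++--+...--------------------------
20 ............................................-+-+-+.....-######+-..-------------
25 ............------...................................+##########+............--
30 .............---------------......................+##############-.............
35 ............--------------------------.......--+###########
[... 872 characters left out ...]
------................+++-+-..---............................
95 ----++++++++------------------------.--+++++-..----............................
100 ----++++++++++------------------------++++++------.............................
105 ---++++++++++++----------------------#+++++-++++-..........-----...............
side cap,open,knob exp [284.6 332.5] [234.5 329.9] [246.8 317.6] [(0.67, array([0.5168, 0.4484, 0.1179])), (0.41, array([ 0.4034, -0.3748,  0.0078]))]
45 0.6 97 [246. 230.] [231 218] [258 240]
70 0.6 258 [245.5 229. ] [231 218] [258 241]
top cap,open,knob exp [100.2 235.2] [104.3 185.2] [ 96.1 195.9] [(0.45, array([ 0.7295, -0.2586,  0.0319])), (0.39, array([0.5485, 0.4345, 0.15  ]))]
```

```bash
python3 - <<'E'
from h import *
from scipy.optimize import minimize
s=get_state()
def fit(im,T,g,th,x0):
    reg=(g<th).astype(np.uint8)
    k=proj(im,(*x0,.135),T).astype(int);w=np.zeros_like(reg);w[max(0,k[1]-60):k[1]+60,max(0,k[0]-70):k[0]+70]=1
    a=np.linspace(0,2*np.pi,24)
    def cost(v):
        pts=[proj(im,(v[0]+.012*np.cos(t),v[1]+.012*np.sin(t),z),T) for t in a for z in (.110,.158)]
        h=cv2.convexHull((np.array(pts)*16).astype(np.int32));m=np.zeros_like(reg);cv2.fillConvexPoly(m,h,1,cv2.LINE_8,4)
        return -((m&reg).sum()-((m&(1-reg)).sum()))/m.sum()+ .5*((reg&(1-m)&w).sum())/m.sum()
    b=min(((cost((x0[0]+dx,x0[1]+dy)),x0[0]+dx,x0[1]+dy) for dx in np.arange(-.01,.0101,.001) for dy in np.arange(-.012,.0121,.001)))
    return b
im=get_image('wrist');T=cam(im,s);g=im['frame'].max(2)
print('wrist',fit(im,T,g,45,(.546,.447)))
t=get_image('top');Tt=cam(t);gt=t['frame'].max(2)
print('top',fit(t,Tt,gt,60,(.546,.447)))
for h in [(.456,.447),(.4578,.4492)]: print(proj(im,(*h,.108),T))
# mark: dark pixels just beyond knob
m=(g<60);m[:50]=0;m[68:]=0;m[:,:446]=0;m[:,480:]=0
p=np.argwhere(m)[:,::-1];print('mark px',p.mean(0),p.min(0),p.max(0),at(im,p.mean(0),.106,T))
# duct straight edges (yaw) from top view
e=cv2.Canny(t['frame'],60,150);l=cv2.HoughLinesP(e[:, 80:135],1,np.pi/720,25,minLineLength=50,maxLineGap=10)
for q in l[:8,0]:
    A=at(t,(q[0]+80,q[1]),.05,Tt);B=at(t,(q[2]+80,q[3]),.05,Tt);d=(A-B)*np.sign((A-B)[0]);print(q+[80,0,80,0],np.degrees(np.arctan2(d[1],d[0])).round(2))
E
```

```text
wrist (np.float64(0.1954002808988764), np.float64(0.554), np.float64(0.459))
top (np.float64(7.126373626373626), np.float64(0.551), np.float64(0.438))
[281.80319625  37.09265151]
[284.70990516  34.00236084]
mark px [454.36746988  55.29518072] [446  50] [464  60] [0.58135907 0.45004732 0.106     ]
[ 93 184  96  94] 0.55
[130 194 133 109] 0.13
[127 167 128  94] 1.38
[ 80  59 134  59] -89.04
[123 370 126 313] -0.85
[ 83  55 134  56] 89.81
[ 82 273 133 317] 50.93
[ 80  29 134  30] 89.88<stdin>:11: RuntimeWarning: overflow encountered in scalar subtract
<stdin>:11: RuntimeWarning: overflow encountered in scalar negative
```

```bash
python3 - <<'E'
from h import *
s=get_state()
def fit(im,T,th,x0,zt=.158):
    reg=(im['frame'].max(2)<th).astype(float);a=np.linspace(0,2*np.pi,24);res=[]
    for dx in np.arange(-.012,.0121,.001):
        for dy in np.arange(-.014,.0141,.001):
            v=(x0[0]+dx,x0[1]+dy);pts=[proj(im,(v[0]+.012*np.cos(t),v[1]+.012*np.sin(t),z),T) for t in a for z in (.110,zt)]
            m=np.zeros(reg.shape,np.uint8);cv2.fillConvexPoly(m,cv2.convexHull((np.array(pts)*16).astype(np.int32)),1,cv2.LINE_8,4)
            d=cv2.dilate(m,np.ones((7,7)));ring=(d-m).astype(float);m=m.astype(float)
            res.append(((m*reg).sum()/m.sum()-(ring*reg).sum()/ring.sum(),*np.round(v,4)))
    return sorted(res)[::-1][:3]
for c,th in (('wrist',45),('top',60),('side',60)):
    im=get_image(c);T=cam(im,s);print(c,fit(im,T,th,(.546,.447)))
E
```

```text
wrist [(np.float64(0.8214246141231483), np.float64(0.544), np.float64(0.447)), (np.float64(0.8211911087096823), np.float64(0.545), np.float64(0.447)), (np.float64(0.8078237650200267), np.float64(0.544), np.float64(0.446))]
top [(np.float64(0.5158538426694852), np.float64(0.542), np.float64(0.447)), (np.float64(0.5063706752915809), np.float64(0.542), np.float64(0.448)), (np.float64(0.4988865269764146), np.float64(0.542), np.float64(0.45))]
side [(np.float64(0.8203574203574203), np.float64(0.544), np.float64(0.445)), (np.float64(0.8193366266760762), np.float64(0.544), np.float64(0.446)), (np.float64(0.8101623147494708), np.float64(0.542), np.float64(0.444))]
```

```bash
python3 look.py z board_short board_long board_mid; python3 - <<'E'
from h import *
s=get_state()
t=get_image('top');b=get_image('side')
for n in ['spatula_grip','jar','meter','tweezers','lacquer','solvent','tape','board_short','board_mid','board_long']:
    print(n,find(n,t,cam(t))[:1],find(n,b,cam(b))[:1])
a=cv2.imread('pics/top0.png').astype(int);d=np.abs(a-t['frame'][:,:,::-1].astype(int)).max(2)
m=cv2.morphologyEx((d>45).astype(np.uint8),cv2.MORPH_OPEN,np.ones((2,2)));n,l,st,c=cv2.connectedComponentsWithStats(m)
print([(st[i].tolist()) for i in range(1,n) if st[i,4]>12])
E
```

```text
53.3 [0.467  0.3251 0.3949] [-0.17  0.5  -0.75  1.66  0.37  1.13 -0.91]
heading 96.25 pitch -0.0
tip [0.4483 0.5142 0.157 ] rear [0.4603 0.4049 0.157 ]
top tip px [ 65.1 237.8] side [284.9 346.7]
board_short 0.79 [459.4 -13.4] [80.  69.9] 85.2
board_long 0.73 [550.1 -12.1] [131.8  72.8] 83.9
board_long 0.6 [553.6 -11.2] [ 39.7 150.8] 16.7
board_mid 0.81 [643.3 -21.1] [105.2  69.2] 84.1
board_mid 0.71 [641.1 -24.4] [114.4  71.4] 84.7
spatula_grip [(0.75, array([ 0.5152, -0.3798,  0.0057]))] [(0.65, array([ 0.4159, -0.3745,  0.0893]))]
jar [(0.42, array([ 0.5158, -0.3743,  0.0116]))] [(0.94, array([0.2955, 0.3358, 0.0535]))]
meter [] [(0.81, array([ 0.7224, -0.2517,  0.0388]))]
tweezers [(0.76, array([ 0.3742, -0.2279,  0.0005]))] [(0.73, array([0.7477, 0.0293, 0.026 ]))]
lacquer [(0.58, array([ 0.7468, -0.1254,  0.0702]))] [(0.62, array([ 0.7465, -0.1228,  0.0752]))]
solvent [(0.63, array([ 0.7386, -0.0445,  0.0735]))] [(0.76, array([ 0.7454, -0.0341,  0.0619]))]
tape [(0.65, array([0.7438, 0.0261, 0.0217]))] [(0.9, array([0.7462, 0.0274, 0.0225]))]
board_short [(0.58, array([ 0.4594,
[... 478 characters left out ...]
, [46, 191, 46, 69, 1683], [301, 193, 13, 13, 139], [123, 195, 15, 11, 97], [59, 197, 5, 5, 20], [159, 196, 53, 41, 1491], [131, 204, 24, 33, 404], [153, 206, 6, 10, 33], [310, 209, 4, 6, 21], [54, 210, 5, 5, 20], [315, 215, 4, 4, 13], [50, 223, 4, 5, 18], [278, 224, 14, 27, 193], [289, 225, 6, 6, 30], [300, 230, 10, 16, 98], [309, 230, 2, 7, 14], [37, 235, 5, 11, 35], [300, 243, 5, 5, 22], [56, 248, 26, 27, 319], [125, 271, 6, 24, 89], [91, 272, 30, 32, 614], [134, 281, 3, 6, 14], [138, 281, 8, 9, 26], [142, 286, 8, 6, 23], [132, 288, 11, 17, 73], [252, 312, 4, 12, 26], [324, 314, 163, 106, 6538], [243, 319, 4, 5, 15], [537, 339, 23, 27, 468], [254, 394, 44, 26, 656], [281, 417, 12, 3, 22]]
```

```bash
python3 - <<'E'
from h import *
a=cv2.imread('pics/tn.png');z=cv2.imread('pics/tz.png')
for nm,(x0,y0,x1,y1) in {'short':(272,224,310,258),'long':(264,186,322,222),'mid':(272,150,320,186)}.items():
    t=a[y0+3:y1-3,x0+3:x1-3];r=cv2.matchTemplate(z[y0-20:y1+20,x0-20:x1+20],t,cv2.TM_CCOEFF_NORMED);_,v,_,l=cv2.minMaxLoc(r);print(nm,round(v,3),l[0]-23,l[1]-23)
t=get_image('top');T=cam(t);t2={}
for k in range(2):
    r=cut_out('board_short',t)
    if r:
        reg=r[0]['region'];p=np.argwhere(reg)[:,::-1];print(r[0]['confidence'],p.min(0),p.max(0),len(p))
g=t['frame'].max(2)
for y in range(220,268,2): print(y,''.join('#' if v<50 else '+' if v<80 else '-' if v<130 else '.' for v in g[y,255:335]), ''.join('#' if v<50 else '+' if v<80 else '-' if v<130 else '.' for v in a.max(2)[y,255:335]))
# side-view corners
b=get_image('side');B=cam(b);r=cut_out('board_short',b);print([(k['confidence'],np.argwhere(k['region'])[:,::-1].min(0),np.argwhere(k['region'])[:,::-1].max(0)) for k in r])
print([proj(b,(.4585,y,.023),B).round(0) for y in (-.044,.036)])
E
```

```text
short 0.898 3 0
long 0.999 0 0
mid 0.999 0 0
0.85 [277 223] [309 252] 845
0.85 [277 223] [309 252] 845
220 ---.....................................................--------......---------- ---.................................................---------+--......----------
222 ---...............-+++++----------....................................---------- ---...............-+++++++--++------..................................----------
224 ---...............-+###+-----+++++----++++-----------.................---------- ---...............-++---++++++++-+++++++++++---------................-----------
226 --................-+###++----++++-....-++++++++++++---................---------- ---...............-+++--+++++--...-+++++++++++++---++-...............-----------
228 --................-+###+--....--+--..--++++++++++++---...............----------- ---...............-++------++--..--+++++++++++++---++-...............-----------
230 --................-+###+-......-+++++++++++++--...-----..............----------- --................-++-....--+++++++++++++--------+++-................-----------
2
[... 2332 characters left out ...]
---------------------------------------------................-------------- -----------------------------------------------------.............--------------
262 -------------------------------------------------------------------------------- --------------------------------------------------------------------------------
264 -------------------------------------------------------------------------------- --------------------------------------------------------------------------------
266 -------------------------------------------------------------------------------- --------------------------------------------------------------------------------
[]
[array([301., 230.]), array([299., 247.])]
```

```bash
python3 -m inch '[0,0,0,0,-20,0,1, 0,0,0,0,-35,0,1, 0,0,-2,0,-40,0,1, 0,0,-2,0,-40,0,1, 0,0,-2,0,-40,0,1, 0,0,-2,0,-40,0,1, 0,0,-2,0,-40,0,1, 0,0,-1,0,-40,0,1, 0,0,0,0,-40,0,1, 0,0,0,0,-40,0,1, 0,0,0,0,-35,0,1, 0,0,0,0,-15,0,1, 0,0,0,0,0,-30,1, 0,0,0,0,0,-30,1, 0,0,0,0,0,0,1, 0,0,0,0,0,0,1]'
cat > chk.py <<'E'
from h import *
s=get_state();im=get_image('wrist');save(im,'wshort');T=cam(im,s);g=im['frame'].astype(int);print(s['time_s'],np.array(s['ee_pos']).round(4))
r=cut_out('board_short',im)
for k in r[:1]:
    reg=k['region'].astype(np.uint8);reg=cv2.morphologyEx(reg,cv2.MORPH_OPEN,np.ones((5,5)))
    p=np.argwhere(reg)[:,::-1].astype(float);print(k['confidence'],len(p),p.min(0),p.max(0))
    for z in (.023,):
        q=np.array([at(im,v,z,T)[:2] for v in p]);print('board',cv2.minAreaRect((q*1000).astype(np.float32)))
print('bay corners exp',[proj(im,(.4584+x*.9964+y*.0844,-.0037-x*.0844+y*.9964,.010),T).round(0) for x,y in ((-.043,-.048),(.043,-.048),(.043,.048),(-.043,.048))])
print('bd corners if centred',[proj(im,(.4584+x*.9964+y*.0844,-.0037-x*.0844+y*.9964,.023),T).round(0) for x,y in ((-.035,-.04),(.035,-.04),(.035,.04),(-.035,.04))])
c=''
M=g.max(2);G=(g[:,:,1]-g[:,:,0])
for y in range(40,300,4):
    print(y,''.join('G' if (G[y,x]>25 and M[y,x]>50) else '#' if M[y,x]<45 else '+' if M[y,x]<90 else '-' if M[y,x]<150 else '.' for x in range(160,400,3)))
E
python3 chk.py
```

```text
time_s: 56.38
ee_pos: [0.4667, -0.0997, 0.3344]
ee_rot: [[0.082, 0.997, -0.003], [0.997, -0.082, 0.001], [0.001, -0.003, -1.0]]
contact_force: [0.5, -0.2, 1.3]
width: 0.0853
56.3833 [ 0.4667 -0.0997  0.3344]
0.65 8890 [217.  40.] [305. 144.]
board ((459.6309814453125, -13.470775604248047), (79.62884521484375, 70.01786804199219), 85.35336303710938)
bay corners exp [array([211., 141.]), array([309., 141.]), array([313.,  19.]), array([205.,  19.])]
bd corners if centred [array([217., 132.]), array([302., 133.]), array([304.,  26.]), array([213.,  26.])]
40 GGGGGGGGGGGGG....++GGGGGGGGGGGGGGGGGGG+GGGGGGGGGG+....-+++GGGG#+GGGGGGGGGGGGGGGG
44 GGGGGGGGGGGGG....++G..-GG..................GGG..G+....-+++GGGGGGGGGGGGGGGGGGGGGG
48 GGGGGGGGGGGGG....++G...GG..................GGG...+....-++GGGGGGGGGGGG++++G+++GGG
52 GGGGGGGGGGGGG....-+GGGGGG..................GGGGGG+....-++GGGGGGGGGGG+++++++++GGG
56 GGGGGGGGGGGGG....-+GGGGGG..................GGGGGG+....-++GGGGGGGGGGG+++++++++GGG
60 GGGGGGGGGGGGG....-+GGGGGG..................GGGGGG-....++#GGGGGGGGGGG+++++++++GGG
64 GGGGGGGGGGGGG....-+GGGGGGGGGGGGGGGG
[... 4267 characters left out ...]
GGGGGGGGGGGGG++----G
268 ---###GGGGGGGGGGGGGGGGGGGGGGGGGGGGGGGGGGGGGGGGGGGGGGGGGGGGGGGGGGGGGGGGGG+##+----
272 -+####GGGGGGGGGGGGGGGGGGGGGGGGGGGGGGGGGGGGGGGGGGGGGGGGGGGGGGGGGGGGGGGGGG####+---
276 -#####GGGGGGGGGGGGGGGGGGGGGGGGGGGGGGGGGGGGGGGGGGGGGGGGGGGGGGGGGGGGGGGGGG#####+--
280 ######GGGGGGGGGGGGGGGGGGGGGGGGGGGGGGGGGGGGGGGGGGGGGGGGGGGGGGGGGGGGGGGGGG######+-
284 ######GGGGGGGGGGGGGGGGGGGGGGGGGGGGGGGGGGGGGGGGGGGGGGGGGGGGGGGGGGGGGGGGGG#######+
288 #######GGGGGGGGGGGGGGGGGGG-..GGGGGGGGGGGGGGGGGGGGGGGGGGGGGGGGGGGGGGGGGGG########
292 #######GGGGGGGGGGGGGGGGG-....GGGGGGGGGGGGGGGGGGGGGGGGGGGGGGGGGGGGGGGGGGG########
296 #######GGGGGGGGGGGGGGG....GGGGGGGGGGGGGGGGGGGGGGGGGGGGGGGGGGGGGGGGGGGGGG########
```

The short board was knocked against its bay's end wall after I had set it down (9.7 mm off, flat, but overhanging the pocket by ~1.5 mm). I'll mend this in order: damper to half, re-seat with the spatula, return it, open again.

```bash
python3 -m inch '[0,0,0,0,0,30,1, 0,0,0,0,0,30,1, 0,0,4,5,20,0,1, 0,0,5,5,38,0,1, 0,0,5,5,38,0,1, 0,0,5,5,38,0,1, 0,0,5,5,38,0,1, 0,0,5,5,38,0,1, 0,0,5,5,38,0,1, 0,0,5,5,38,0,1, 0,0,5,5,38,0,1, 0,0,5,5,38,0,1, 0,0,5,5,38,0,1, 0,0,5,5,38,0,1, 0,0,5,6,38,0,1, 0,0,0,6,38,0,1, 0,0,0,6,38,0,1, 0,0,0,6,30,0,1, 0,0,0,0,0,0,1, 0,0,0,0,0,0,1]'; python3 -c "
from plant import *;s=get_state();print(s['qpos'].round(2) if hasattr(s['qpos'],'round') else s['qpos'])"
```

```text
time_s: 58.15
ee_pos: [0.5497, 0.4846, 0.3962]
ee_rot: [[-0.861, 0.509, -0.0], [0.509, 0.861, 0.002], [0.001, 0.002, -1.0]]
contact_force: [0.3, 0.2, -0.4]
width: 0.0853
[-0.37  0.8  -0.87  1.17  0.58  1.42 -0.13]
```

```bash
python3 -m inch '[0,0,0,-2,-20,0,1, 0,0,0,-1.7,-19,0,1, 0,0,0,0,0,0,1, 0,0,0,0,0,-15,1, 0,0,0,0,0,-30,1, 0,0,0,0,0,-30,1, 0,0,0,0,0,-20,1, 0,0,0,0,0,-7,1, 0,0,0,0,0,0,1, 0,0,0,0,0,0,1, 0,0,0,0,0,0,0.4, 0,0,0,0,0,0,0.3, 0,0,0,0,0,0,0.2, 0,0,0,0,0,0,0.1, 0,0,0,0,0,0,0.1, 0,0,0,0,0,0,0.1, 0,0,0,0,0,0,0.1]' 20
```

```text
time_s: 59.57
ee_pos: [0.5475, 0.4433, 0.2935]
ee_rot: [[-0.859, 0.512, 0.001], [0.512, 0.859, 0.001], [-0.0, 0.001, -1.0]]
contact_force: [0.6, 1.1, 3.5]
width: 0.0235
```

```bash
python3 -m inch '[0,0,0,-0.3,-6,0,0.1, 0,0,0,-0.9,-6.2,0,0.1, 0,0,0,-1.4,-6.5,0,0.1, 0,0,0,-2,-6.6,0,0.1, 0,0,0,-2.5,-6.6,0,0.1, 0,0,0,-3,-6.4,0,0.1, 0,0,0,-3.5,-6.2,0,0.1, 0,0,0,-4,-5.9,0,0.1, 0,0,0,-4.5,-5.5,0,0.1, 0,0,0,-4.9,-5.1,0,0.1, 0,0,0,0,0,0,0.1, 0,0,0,0,0,0,0.1]'; python3 -m inch '[0,0,0,0,0,0,0.3, 0,0,0,0,0,0,0.4, 0,0,0,0,0,0,0.7, 0,0,0,0,0,0,1, 0,0,0,0,0,0,1, 0,0,0,0,0,10,1, 0,0,0,0,0,30,1, 0,0,0,0,0,40,1, 0,0,0,0,0,20,1, 0,0,-7,-4,-30,0,1, 0,0,-7,-4,-38,0,1, 0,0,-7,-4,-38,0,1, 0,0,-7,-4,-38,0,1, 0,0,-7,-4,-38,0,1, 0,0,-7,-4,-38,0,1, 0,0,-7,-4,-38,0,1, 0,0,-7,-4,-38,0,1, 0,0,-7,-4,-38,0,1, 0,0,-7,-4,-38,0,1, 0,0,-7,-4,-38,0,1]'
cat > knob.py <<'E'
from h import *
import sys
s=get_state();x0=(float(sys.argv[1]),float(sys.argv[2]));H=np.array([.4565,.448])
def fit(im,T,th):
    reg=(im['frame'].max(2)<th).astype(float);a=np.linspace(0,2*np.pi,24);res=[]
    for dx in np.arange(-.012,.0121,.001):
        for dy in np.arange(-.014,.0141,.001):
            v=(x0[0]+dx,x0[1]+dy);pts=[proj(im,(v[0]+.012*np.cos(t),v[1]+.012*np.sin(t),z),T) for t in a for z in (.110,.158)]
            m=np.zeros(reg.shape,np.uint8);cv2.fillConvexPoly(m,cv2.convexHull((np.array(pts)*16).astype(np.int32)),1,cv2.LINE_8,4)
            d=cv2.dilate(m,np.ones((7,7)));ring=(d-m).astype(float);m=m.astype(float)
            res.append((round((m*reg).sum()/m.sum()-(ring*reg).sum()/ring.sum(),3),*np.round(v,4)))
    return max(res)
for c,th in (('top',60),('side',60)):
    im=get_image(c);r=fit(im,cam(im,s),th);d=np.array(r[1:])-H;print(c,r,'joint deg',90+np.degrees(np.arctan2(d[1],d[0])))
E
python3 knob.py .5196 .3834; python3 -c "
from h import *
s=get_state();t=get_image('top');print(find('spatula',t,cam(t)))
r=cut_out('board_short',t);T=cam(t)
p=np.argwhere(r[0]['region'])[:,::-1].astype(float) if r else [];print(cv2.minAreaRect((np.array([at(t,k,.023,T)[:2] for k in p])*1000).astype(np.float32)) if len(p) else None, s['qpos'])"
```

```text
time_s: 60.57
ee_pos: [0.5213, 0.3812, 0.2933]
ee_rot: [[-0.858, 0.513, 0.002], [0.513, 0.858, -0.001], [-0.002, -0.0, -1.0]]
contact_force: [3.7, -3.7, 5.6]
width: 0.0232
time_s: 62.23
ee_pos: [0.4756, -0.0292, 0.3939]
ee_rot: [[0.31, 0.951, 0.001], [0.951, -0.31, 0.0], [0.0, 0.001, -1.0]]
contact_force: [1.2, 0.3, 1.1]
width: 0.0853
top (np.float64(0.63), np.float64(0.5146), np.float64(0.3804)) joint deg 40.67798644328217
side (np.float64(0.784), np.float64(0.5146), np.float64(0.3814)) joint deg 41.10054567454943
[(0.66, array([ 0.5163, -0.3781,  0.0115])), (0.41, array([ 0.7312, -0.2605,  0.0327]))]
((458.7051086425781, 15.235596656799316), (63.96141052246094, 25.59944725036621), 0.8888620138168335) [ 0.48798321  0.32983821 -0.63259729  1.89002507  0.23423704  0.99618818
 -0.57096357]
```

```bash
python3 -m inch '[0,0,-6.5,-4,-35,0,1, 0,0,-6.5,-4,-35,0,1, 0,0,-6.5,-4,-35,0,1, 0,0,-6.5,-4,-35,0,1, 0,0,-6.5,-4,-35,0,1, 0,0,-6.5,-4,-35,0,1, 0,0,-6.5,-4,-35,0,1, 0,0,-6.5,-4,-35,0,1, 0,0,-6.5,-4,-35,0,1, 0,0,-6.1,-5,-35,0,1, 0,0,0,0,-3,0,1, 0,0,0,0,0,0,1, 0,0,0,0,0,0,1]'; python3 - <<'E'
from h import *
s=get_state();im=get_image('wrist');T=cam(im,s);f=im['frame'].astype(int);g=f.max(2)
R=np.array(s['ee_rot']);print(s['ee_pos'],np.degrees(np.arctan2(R[1,0],R[0,0])))
m=(g<40);m[:, :230]=0;m[:,340:]=0;m[300:]=0
n,l,st,c=cv2.connectedComponentsWithStats(m.astype(np.uint8));i=1+st[1:,4].argmax();q=np.argwhere(l==i)[:,::-1]
r=cv2.minAreaRect(q.astype(np.float32));print(st[i],r)
for y in (st[i,1]+2,st[i,1]+40,st[i,1]+70):
    xs=q[q[:,1]==y][:,0];print(at(im,(xs.mean(),y),.096,T).round(4),xs.min(),xs.max())
E
```

```text
time_s: 63.57
ee_pos: [0.4366, -0.3791, 0.3927]
ee_rot: [[0.991, 0.137, 0.001], [0.137, -0.991, 0.002], [0.001, -0.002, -1.0]]
contact_force: [0.2, 0.3, 0.2]
width: 0.0852
[ 0.43664045 -0.37912912  0.39269866] 7.8794808355872314
[ 269  160   25   90 1331] ((281.0533447265625, 204.6845703125), (21.630878448486328, 89.45353698730469), 2.321530342102051)
[ 0.4682 -0.3779  0.096 ] 272 292
[ 0.437  -0.3828  0.096 ] 271 291
[ 0.4102 -0.3819  0.096 ] 270 281
```

```bash
python3 -m inch '[0,0,-0.5,-2.4,-2.8,0,1, 0,0,0,0,0,-40,1, 0,0,0,0,0,-40,1, 0,0,0,0,0,-40,1, 0,0,0,0,0,-20,1, 0,0,0,0,0,-10,1, 0,0,0,0,0,0,1, 0,0,0,0,0,0,0.5, 0,0,0,0,0,0,0.2, 0,0,0,0,0,0,0, 0,0,0,0,0,0,0, 0,0,0,0,0,0,0, 0,0,0,0,0,0,0, 0,0,0,0,0,0,0, 0,0,0,0,0,0,0]' 120
```

```text
time_s: 64.87
ee_pos: [0.433, -0.3838, 0.2442]
ee_rot: [[0.992, 0.124, 0.001], [0.124, -0.992, -0.001], [0.001, 0.001, -1.0]]
contact_force: [-1.1, 1.9, 7.5]
width: 0.0179
```

```bash
python3 -m inch '[0,0,0,0,0,8,0, 0,0,0,0,0,20,0, 0,0,0,0,0,24,0, 0,0,0,0,0,24,0, 0,0,0,0,0,24,0, 0,0,3,0,5,0,0, 0,0,6,0.5,8,0,0, 0,0,6,0.5,9,0,0, 0,0,6,0.5,9,0,0, 0,0,6,0.5,9,0,0, 0,0,6,0.5,9,0,0, 0,0,6,0.5,9,0,0, 0,0,6,0.5,9,0,0, 0,0,6,0.5,9,0,0, 0,0,6,0,9,0,0, 0,0,6,0,9,0,0, 0,0,6,0,9,0,0, 0,0,6,0,8,0,0, 0,0,3.2,0,5,0,0, 0,0,0,0,0,0,0]';  python3 -m inch '[0,0,0,0,0,0,0, 0,0,0,0,0,0,0]'; python3 place.py board_short
```

```text
time_s: 66.53
ee_pos: [0.4368, -0.2666, 0.3433]
ee_rot: [[0.077, 0.997, -0.0], [0.997, -0.077, 0.0], [0.0, -0.0, -1.0]]
contact_force: [0.5, 0.3, -1.7]
width: 0.0177
time_s: 66.7
ee_pos: [0.4367, -0.2682, 0.3431]
ee_rot: [[0.084, 0.996, -0.0], [0.996, -0.084, -0.001], [-0.001, -0.0, -1.0]]
contact_force: [0.1, -1.1, -2.3]
width: 0.0178
[ 0.4367325  -0.26816527  0.34308009] 85.1800690548392 -0.030255432901631418
0.37 ((436.5858154296875, -258.712890625), (240.89988708496094, 37.30970764160156), 85.2767333984375)
0.92 ((457.9112854003906, -10.624526977539062), (74.92953491210938, 65.60628509521484), 85.41332244873047)
```

```bash
python3 - <<'E'
from h import *
s=get_state();im=get_image('wrist');T=cam(im,s);R=np.array(s['ee_rot']);p0=np.array(s['ee_pos']);g=im['frame'].astype(int)
zb=p0[2]-.2362
for y in (6,30,60):
    row=g[y];b=(row.max(1)-row.min(1)<25)&(row.min(1)>120);xs=np.where(b[200:360])[0]+200
    if len(xs): print(y,xs.min(),xs.max(),[(R.T@(at(im,(x,y),zb,T)-p0)).round(4)[:2] for x in (xs.min(),xs.max()+1)])
E
python3 -m inch '[0,0,0,0,0,-12,0, 0,0,0,0,0,-22,0, 0,0,0,0,0,-22,0, 0,0,0,0,0,-20,0, 0,0,0,0,0,-11,0, 0,0,0,0,0,-4,0, 0,0,0,0,0,0,0, 0,0,0,0,0,0,0]'
```

```text
6 244 312 [array([ 0.1277, -0.0194]), array([0.1278, 0.0187])]
30 244 311 [array([ 0.1156, -0.0196]), array([0.1157, 0.0185])]
60 244 310 [array([ 0.0999, -0.02  ]), array([0.1   , 0.0184])]
time_s: 67.62
ee_pos: [0.4373, -0.2677, 0.2525]
ee_rot: [[0.081, 0.997, 0.001], [0.997, -0.081, -0.0], [-0.0, 0.001, -1.0]]
contact_force: [0.9, 0.3, -1.0]
width: 0.0181
```

```bash
python3 -m inch '[0,0,0,1.7,0,0,0, 0,0,0,0.4,5,0,0, 0,0,0,0.65,8,0,0, 0,0,0,0.65,8,0,0, 0,0,0,0.65,8,0,0, 0,0,0,0.65,8,0,0, 0,0,0,0.65,8,0,0, 0,0,0,0.65,8,0,0, 0,0,0,0.4,4,0,0, 0,0,0,0,0,0,0, 0,0,0,0,0,0,0]'; python3 look.py q +board_short
```

```text
time_s: 68.53
ee_pos: [0.4434, -0.2105, 0.2519]
ee_rot: [[0.081, 0.997, -0.0], [0.997, -0.081, -0.0], [-0.0, -0.0, -1.0]]
contact_force: [-0.4, -0.8, -1.1]
width: 0.0176
68.5 [ 0.4434 -0.2105  0.2519] [ 0.78  0.54 -0.56  2.04  0.45  0.68 -0.16]
heading 85.37 pitch -0.01
tip [ 0.4607 -0.0213  0.0141] rear [ 0.4518 -0.131   0.0141]
top tip px [296.1 237. ] side [299.9 236.9]
board_short 0.59 [753.8 -50.8] [61.  46.9] 0.5
board_short 0.73 [457.9 -13. ] [96.4 71.3] 84.5
```

```bash
python3 -m inch '[0,0,0,0.4,5,0,0, 0,0,0,0.65,8,0,0, 0,0,0,0.65,8,0,0, 0,0,0,0.65,8,0,0, 0,0,0,0.65,8,0,0, 0,0,0,0.65,8,0,0, 0,0,0,0.65,8,0,0, 0,0,0,0.4,4,0,0, 0,0,0,0,0,0,0, 0,0,0,0,0,2,0, 0,0,0,0,0,2,0, 0,0,0,0,0,2,0, 0,0,0,0,0,3,0, 0,0,0,0,0,5,0, 0,0,0,0,0,5,0, 0,0,0,0,0,4,0, 0,0,0,0,0,0,0, 0,0,0,0,0,0,0]'; python3 place.py board_short
```

```text
time_s: 70.23
ee_pos: [0.448, -0.1538, 0.2752]
ee_rot: [[0.082, 0.997, 0.001], [0.997, -0.082, -0.0], [-0.0, 0.001, -1.0]]
contact_force: [0.2, 0.8, -4.0]
width: 0.0178
[ 0.44800866 -0.15381383  0.27523369] 85.31903088032875 -0.021372138878932502
0.75 ((457.4392395019531, -39.45271682739258), (30.443092346191406, 69.42800903320312), 85.4375991821289)
0.74 ((459.12799072265625, -12.947265625), (79.77058410644531, 70.07807922363281), 85.41087341308594)
```

```bash
python3 -m inch '[0,0,0,-0.2,2,0,0, 0,0,0,-0.3,3,0,0, 0,0,0,-0.3,3,0,0, 0,0,0,-0.2,1.8,0,0, 0,0,0,0,0,0,0, 0,0,0,0,0,0,0, 0,0,0,0,0,-3,0, 0,0,0,0,0,-4,0, 0,0,0,0,0,-4,0, 0,0,0,0,0,-3,0, 0,0,0,0,0,-2,0, 0,0,0,0,0,-2,0, 0,0,0,0,0,-3,0, 0,0,0,0,0,-2.5,0, 0,0,0,0,0,0,0, 0,0,0,0,0,0,0]'; python3 look.py r +board_short +board_long +board_mid
```

```text
time_s: 71.77
ee_pos: [0.447, -0.1438, 0.2513]
ee_rot: [[0.081, 0.997, -0.0], [0.997, -0.081, 0.0], [0.0, -0.0, -1.0]]
contact_force: [-0.5, 0.2, -1.7]
width: 0.0178
71.8 [ 0.447  -0.1438  0.2513] [ 0.64  0.52 -0.56  2.09  0.45  0.65 -0.3 ]
heading 85.35 pitch 0.01
tip [0.4644 0.0455 0.0135] rear [ 0.4555 -0.0642  0.0135]
top tip px [270.3 235.1] side [296.6 250.8]
board_short 0.56 [457.1  -2.6] [84. 72.] 84.3
board_short 0.64 [456.   -2.8] [92.8 69. ] 84.2
board_long 0.7 [549.3 -12.3] [131.6  70.9] 86.1
board_long 0.86 [548.5 -12. ] [142.8  73.3] 85.1
board_mid 0.65 [642.3 -20.4] [105.4  71.9] 85.4
board_mid 0.72 [642.2 -22.7] [108.2  68.7] 85.7
```

```bash
python3 -m inch '[0,0,0,-0.4,-5,0,0, 0,0,0,-0.7,-9,0,0, 0,0,0,-0.95,-12,0,0, 0,0,0,-0.95,-12,0,0, 0,0,0,-0.95,-12,0,0, 0,0,0,-0.95,-12,0,0, 0,0,0,-0.95,-12,0,0, 0,0,0,-0.95,-12,0,0, 0,0,0,-0.95,-12,0,0, 0,0,0,-0.9,-11,0,0, 0,0,0,-0.4,-6,0,0, 0,0,0,0,0,15,0, 0,0,0,0,0,30,0, 0,0,0,0,0,30,0, 0,0,0,0,0,30,0, 0,0,-3,0,-10,5,0, 0,0,-6,0,-10,0,0, 0,0,-6,0,-10,0,0, 0,0,-6,0,-10,0,0, 0,0,-6,0,-10,0,0]'; python3 -m inch '[0,0,-6,-1,-10,0,0, 0,0,-6,-1,-10,0,0, 0,0,-6,-1,-10,0,0, 0,0,-6,-1,-10,0,0, 0,0,-6,-1,-10,0,0, 0,0,-6,0,-10,0,0, 0,0,-6,0,-10,0,0, 0,0,-6,0,-4,0,0, 0,0,-3,0,0,0,0, 0,0,0,0,0,0,0, 0,0,0,0,0,0,0, 0,0,0,0,0,0,0]'; python3 look.py u +board_short
```

```text
time_s: 73.83
ee_pos: [0.4377, -0.3096, 0.3609]
ee_rot: [[0.53, 0.848, -0.001], [0.848, -0.53, 0.0], [-0.0, -0.001, -1.0]]
contact_force: [0.2, 0.3, -1.7]
width: 0.0179
time_s: 74.83
ee_pos: [0.433, -0.3827, 0.361]
ee_rot: [[0.992, 0.13, -0.0], [0.13, -0.992, 0.0], [-0.0, -0.001, -1.0]]
contact_force: [-0.2, 0.7, -1.3]
width: 0.018
74.8 [ 0.433  -0.3827  0.361 ] [ 0.86  0.48 -0.27  1.69  0.15  0.99 -0.9 ]
heading 7.46 pitch -0.02
tip [ 0.6215 -0.3599  0.1231] rear [ 0.5124 -0.3742  0.1231]
top tip px [440.1 171.1] side [266.8 150. ]
board_short 0.9 [457.9  -3. ] [79.1 69.8] 85.2
board_short 0.95 [457.   -4.5] [90.3 69.7] 85.9
```

```bash
python3 -m inch '[0,0,-0.3,0,-0.9,0,0, 0,0,0,0,0,-15,0, 0,0,0,0,0,-30,0, 0,0,0,0,0,-25,0, 0,0,0,0,0,-20,0, 0,0,0,0,0,-10,0, 0,0,0,0,0,-6,0, 0,0,0,0,0,-5,0, 0,0,0,0,0,-3,0, 0,0,0,0,0,-2,0, 0,0,0,0,0,-0.6,0, 0,0,0,0,0,0,0, 0,0,0,0,0,0,0]'
```

```text
time_s: 76.12
ee_pos: [0.4331, -0.3839, 0.2454]
ee_rot: [[0.992, 0.122, 0.001], [0.122, -0.992, -0.001], [0.001, 0.001, -1.0]]
contact_force: [-0.7, 0.2, -0.8]
width: 0.0179
```

```bash
python3 -m inch '[0,0,0,0,0,-1.2,0, 0,0,0,0,0,0,0, 0,0,0,0,0,0,0.3, 0,0,0,0,0,0,0.4, 0,0,0,0,0,0,0.6, 0,0,0,0,0,0,1, 0,0,0,0,0,0,1, 0,0,0,0,0,0,1, 0,0,0,0,0,10,1, 0,0,0,0,0,20,1, 0,0,0,0,0,40,1, 0,0,0,0,0,40,1, 0,0,0,0,0,40,1, 0,0,0,0,0,0,1]' 20;  python3 - <<'E'
from h import *
s=get_state();im=get_image('wrist');T=cam(im,s);f=im['frame'].astype(int);g=f.max(2)
m=(g<40);m[:, :230]=0;m[:,340:]=0;m[300:]=0
n,l,st,c=cv2.connectedComponentsWithStats(m.astype(np.uint8));i=1+st[1:,4].argmax();q=np.argwhere(l==i)[:,::-1];print(st[i])
for y in (st[i,1]+2,st[i,1]+40):
    xs=q[q[:,1]==y][:,0];print(at(im,(xs.mean(),y),.096,T).round(4),xs.min(),xs.max())
b=get_image('side');print(find('spatula_grip',b,cam(b)))
E
python3 -m inch '[0,0,4,4,20,0,1, 0,0,7,4,38,0,1, 0,0,7,4,38,0,1, 0,0,7,4,38,0,1, 0,0,7,4,38,0,1, 0,0,7,4,38,0,1, 0,0,7,4,38,0,1, 0,0,7,4,38,0,1, 0,0,7,4,38,0,1, 0,0,7,4,38,0,1, 0,0,7,4,38,0,1, 0,0,7,4,38,0,1, 0,0,7,4,38,0,1, 0,0,7,4,38,0,1, 0,0,7,4,38,0,1, 0,0,7,4,38,0,1, 0,0,7,4,38,0,1, 0,0,7,5,38,0,1, 0,0,7,6,38,0,1, 0,0,7,6,38,0,1]' ; python3 -m inch '[0,0,0,0,24,0,1, 0,0,0,0,0,0,1, 0,0,0,0,0,0,1]'
```

```text
time_s: 77.28
ee_pos: [0.4343, -0.3842, 0.4026]
ee_rot: [[0.992, 0.123, 0.01], [0.123, -0.992, -0.008], [0.009, 0.009, -1.0]]
contact_force: [1.3, -0.8, 0.5]
width: 0.0853
[ 262  158   22   90 1368]
[ 0.4681 -0.3783  0.096 ] 263 282
[ 0.4359 -0.3839  0.096 ] 263 282
[(0.86, array([ 0.4835, -0.3746,  0.0636])), (0.7, array([0.2972, 0.3344, 0.053 ]))]
time_s: 79.1
ee_pos: [0.5178, 0.3597, 0.3918]
ee_rot: [[-0.813, 0.582, -0.003], [0.582, 0.813, -0.002], [0.001, -0.003, -1.0]]
contact_force: [0.8, 0.2, 0.5]
width: 0.0855
time_s: 79.35
ee_pos: [0.5169, 0.3836, 0.3916]
ee_rot: [[-0.811, 0.585, -0.004], [0.585, 0.811, -0.001], [0.002, -0.003, -1.0]]
contact_force: [-0.3, -0.7, -0.2]
width: 0.0858
```

```bash
python3 -m inch '[0,0,0,3.3,-1.5,0,1, 0,0,0,0,0,-10,1, 0,0,0,0,0,-30,1, 0,0,0,0,0,-30,1, 0,0,0,0,0,-20,1, 0,0,0,0,0,-8,1, 0,0,0,0,0,0,1, 0,0,0,0,0,0,1, 0,0,0,0,0,0,0.4, 0,0,0,0,0,0,0.3, 0,0,0,0,0,0,0.2, 0,0,0,0,0,0,0.1, 0,0,0,0,0,0,0.1, 0,0,0,0,0,0,0.1, 0,0,0,0,0,0,0.1]' 20
```

```text
time_s: 80.6
ee_pos: [0.5213, 0.3808, 0.2961]
ee_rot: [[-0.809, 0.587, 0.001], [0.587, 0.809, 0.0], [-0.0, 0.001, -1.0]]
contact_force: [0.1, -1.2, 4.6]
width: 0.0237
```

```bash
python3 -m inch '[0,0,0,4.7,5.2,0,0.1, 0,0,0,4.3,5.6,0,0.1, 0,0,0,3.9,5.9,0,0.1, 0,0,0,3.4,6.2,0,0.1, 0,0,0,2.9,6.4,0,0.1, 0,0,0,2.4,6.6,0,0.1, 0,0,0,1.8,6.8,0,0.1, 0,0,0,1.3,6.9,0,0.1, 0,0,0,0.8,7,0,0.1, 0,0,0,0.2,7,0,0.1, 0,0,0,0,3,0,0.1, 0,0,0,0,0,0,0.1, 0,0,0,0,0,0,0.1]'; python3 -m inch '[0,0,0,0,0,0,0.3, 0,0,0,0,0,0,0.4, 0,0,0,0,0,0,0.7, 0,0,0,0,0,0,1, 0,0,0,0,0,0,1, 0,0,0,0,0,10,1, 0,0,0,0,0,30,1, 0,0,0,0,0,40,1, 0,0,0,-20,-30,20,1, 0,0,-6,-20,-30,0,1, 0,0,-7,-20,-30,0,1, 0,0,-7,-20,-30,0,1, 0,0,-7,0,0,0,1, 0,0,-7,0,0,0,1, 0,0,-7,0,0,0,1, 0,0,-7,0,0,0,1, 0,0,0,0,0,0,1, 0,0,0,0,0,0,1]'; python3 knob.py .546 .447; python3 look.py v +board_short +board_long +board_mid
```

```text
time_s: 81.68
ee_pos: [0.5475, 0.4473, 0.2956]
ee_rot: [[-0.809, 0.588, 0.001], [0.588, 0.809, 0.0], [-0.001, 0.001, -1.0]]
contact_force: [4.5, -0.0, 1.8]
width: 0.0234
time_s: 83.18
ee_pos: [0.4666, 0.3277, 0.3964]
ee_rot: [[-0.109, 0.994, 0.001], [0.994, 0.109, 0.0], [0.0, 0.001, -1.0]]
contact_force: [0.1, 0.1, -0.1]
width: 0.0855
top (np.float64(0.496), np.float64(0.542), np.float64(0.45)) joint deg 91.34000778089971
side (np.float64(0.801), np.float64(0.544), np.float64(0.446)) joint deg 88.69061018058945
83.3 [0.4668 0.3275 0.3959] [-0.18  0.5  -0.74  1.66  0.37  1.13 -0.91]
heading 96.27 pitch 0.01
tip [0.4481 0.5167 0.1581] rear [0.4601 0.4073 0.1581]
top tip px [ 63.9 237.9] side [284.8 347.3]
board_short 0.9 [457.5  -4.3] [81.7 69. ] 85.2
board_long 0.91 [549.5 -12.4] [130.6  70.8] 85.1
board_long 0.45 [547.6   5. ] [180.4 279.8] 83.9
board_mid 0.63 [642.1 -19.7] [106.6  71.7] 84.9
board_mid 0.67 [ 493.3 -437.2] [307.1  71.5] 33.5
```

All boards are centred in their bays, the spatula is on its stand and the lever is at about 90°. Handing in.

```bash
python3 -c "
from plant import *
print(job_done())"
```

```text
the job is handed in; nothing more can be done
None
```

The job is handed in at about 83 s of the 210 s allowed: all three boards are in their bays, the spatula is back on its stand and the damper is open.

**What I did:** I set the damper to half-open, then carried the short, long and middle boards on the spatula to their bays. After that I returned the spatula and opened the damper.

**Repair:** The closing check showed the short board about 9.7 mm off. It had been knocked against the end wall of its bay, flat but overhanging the pocket by about 1.5 mm. I set the damper back to half-open, re-seated the board with the spatula, put the spatula back and opened the damper again. So the damper was opened fully twice, the first time before I noticed the knock.

**Last checks:**

| Item | Measured (mm) | Bay centre (mm) | Off by |
|---|---|---|---|
| Short board | (457.5, −4.3) | (458.4, −3.7) | about 1 mm |
| Long board | (549.5, −12.4) | (550, −11.4) | about 1 mm |
| Middle board | (642.1, −19.7) | (641.6, −19.2) | under 1 mm |

- **Spatula:** its handle lies within a few millimetres of where it started on the stand.
- **Damper, open:** the two cameras disagreed slightly, at 91.3° and 88.7°.
- **Damper, half-open:** the first setting looked on the mark in a picture. For the second, the same camera fit read about 41° and the gripper position about 44°, so it may have been up to 4° short.
- **Other things on the bench:** a check before the repair showed them in place. I did not check them again afterwards. Some detections then were missing or wrong: the jar from above, the tweezers from the side, and one side view of the boards.
- **Pictures:** I had used all 16 viewings before the spatula was first put back. Everything after that was checked by numbers only.

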